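# Clear and nest the bench pots

## Task

Tidy the welding bench: take the offcut of square tube out of the wide steel pot and put it in the grey tray, and slide the wide pot along the bench, without lifting it, until it stands wholly inside the chalk ring. Only then nest all the smaller pots that are there inside it, upright, each one standing on the bottom of the next larger, and last set the knobbed cap flat and centred on the rim of the slimmest pot. Leave the grinder, the hammer and the red magnet where they lie.

Things in the scene. Friction and masses are not known exactly. Their poses are not given: they have to be found in the camera images.
- chalk_ring: White chalk circle drawn on the bench, inner diameter 120 mm, line 5 mm wide, no height to speak of. Origin at its centre.
- tray: Fixed open grey steel tray, 160 mm (x) by 140 mm (y), 40 mm tall, wall and floor 4 mm. Origin at the centre of its underside; its axes along its sides.
- wide_pot: The widest pot, steel, 100 mm outside diameter, 50 mm tall, wall 4 mm, bottom 5 mm thick, about 0.8 kg, too wide to take across. Origin at the centre of its underside, z up. At the start it stands on the bench away from the ring with the offcut in it.
- pot_a: Small steel pot cut from pipe, open at the top, 70 mm outside diameter, 61 mm tall, wall 2.5 mm, bottom 4 mm thick; may be absent. Origin at the centre of its underside, z up along its axis. Stands upright on the bench at the start.
- pot_b: Small steel pot cut from pipe, open at the top, 58 mm outside diameter, 73 mm tall, wall 2.5 mm, bottom 4 mm thick; may be absent. Origin at the centre of its underside, z up along its axis. Stands upright on the bench at the start.
- pot_c: Small steel pot cut from pipe, open at the top, 46 mm outside diameter, 85 mm tall, wall 2.5 mm, bottom 4 mm thick; may be absent. Origin at the centre of its underside, z up along its axis. Stands upright on the bench at the start.
- pot_d: Small steel pot cut from pipe, open at the top, 34 mm outside diameter, 97 mm tall, wall 2.5 mm, bottom 4 mm thick, the slimmest pot, always there. Origin at the centre of its underside, z up along its axis. Stands upright on the bench at the start.
- pot_d_rim (a point): Centre of the slimmest pot's mouth, level with its rim, 97 mm above its underside.
- cap: Flat round steel cap, disc 40 mm in diameter and 6 mm thick with a central upright knob 16 mm in diameter and 22 mm tall on it, flat underneath, 80 g. Origin at the centre of its underside, z up through the knob. Lies on the bench, knob up.
- offcut: Short dark offcut of square steel tube, 30 by 30 mm, 58 mm long, standing on end in the wide pot at the start, its top about 13 mm above the pot's rim. Origin at the centre of its lower end, z along the tube, x and y square to its sides.
- grinder: Yellow angle grinder lying on the bench beyond the work, about 280 mm long, 70 mm tall. Leave it alone.
- hammer: Hammer lying on the bench beyond the work. Leave it alone.
- magnet: Flat square red welding magnet, 80 by 80 by 16 mm, on the bench. Leave it alone.
Not all that is in view belongs to the job. Leave any brown or turquoise look-alike of the pot_b alone.

How it is judged:
By the outcome, as a careful person would: the job done as asked, in the order asked, and still so for the second after the job is handed in, with the robot touching nothing.
Of pot_a, pot_b, pot_c only 2 to 3 are there at a start; the rules pass over those that are not, and their reading is None.
At some moment in a run one of wide_pot, pot_a, pot_b may be knocked a few centimetres aside while the robot is not near it.
It also fails if it takes over 210 s, if anything falls off the work surface, if the arm or the gripper's body presses on something with over 40 N, if the wrist force passes 120 N, or if a joint passes its speed limit or range.

## Robot

A 6-joint arm with a two-finger parallel gripper is mounted at the origin on the work surface. World frame = base frame: x ahead of the robot, y to its left, z up, the work surface at z = 0. Lengths are in mm, angles in rad, forces in N, time in s.
With the tool pointing down it reaches from about 275 to 825 mm from the base axis. Payload 5.2 kg.
Tool frame: the origin (TCP) lies midway between the tips of the shut fingers; the grasp point (between the pads) lies 19 mm behind it; z points along the fingers, x is the direction in which the jaws open and shut, and the axes are right-handed (so a half turn about z gives the same grasp; the last joint's range is limited). The gripper opens to 93 mm and grips with 3 to 60 N. Pads are 15 mm wide; open, the fingers measure 128 mm over their backs; the gripper's body (75 mm by 188 mm) begins 65 mm behind the grasp point.
Start: joints at [-1.318, 0.259, 1.535, -0, 1.348, -0.203], TCP at [242.12, -493.845, 218.653] pointing down, gripper open.
Joint ranges: [-3.14, 3.14], [-0.91, 2.08], [0.19, 2.58], [-1.22, 4.36], [0.22, 2.71], [-3.12, 3.12]. Speed limits (rad/s): [2.57, 2.57, 3.14, 3.14, 3.14, 3.14].

## Interface

Orientations are given as a rotation vector (axis times angle).
In Python, from cell import * gives the robot as it stands.
- The arm moves only by the tool step_arm, never from a script. Its argument "targets" is one flat list of numbers, 6 for each row, row after row: the shift along the tool's x, y, z scaled (see below), then the turn, a rotation vector about the tool's x, y, z scaled (see below). A call has 1 to 10 rows; each row is the pose to reach, as a shift and turn from the pose measured when the call began, along the tool's axes at that moment; what a row does not reach only later rows make up. The controller multiplies each number of a shift by 0.25 m and each number of a turn by 60 degrees. A row lasts 1/10 s, in which the tool goes at most 50 mm and 8.59 degrees, less where a joint would pass 70% of its speed; a pose out of reach is approached as far as the arm can. A call with a number of a shift or a turn outside -1 to 1 is refused whole. A call with a gripper value outside its range is refused whole. "jaw" is the closure, from 0 (fully open) to 1 (shut), set as the call begins (left out, the last holds). The fingers move at their own pace and stop on an object; the grip force is fixed at half the most. Time passes only in rows, so rows that repeat a pose let the fingers close. It gives the time, the measured TCP pose, the force and the opening at its end, in the units of the state.
- observe(): the state, without advancing time (a new reading comes with each control period).
- get_image(name): name is "scene" or "top" or "wrist"; returns (picture, depth): 384x512x3 uint8, red, green, blue; 384x512 float32, mm along the optical axis (not along the pixel's ray), 0 where there is no reading.
- camera_params(name): a dict with "fx", "fy", "cx", "cy" (pixels), "dist_coeffs" ([k1, k2, p1, p2, k3] as OpenCV has them; the pictures are not rectified), "extrinsics" (4x4, takes a point from camera to world coordinates). Camera axes: x right, y down, z forward; pixel columns grow to the right and rows downward; lengths in mm; the calibration is good to about 2 mm. A picture is of the moment at which its call begins: read the wrist's pose just before it. camera_params takes no time and is no camera call; for the wrist camera it gives the pose at the moment of the call.
- job_done(): hands the job in, once; it reports no verdict.
The state is a dict: "clock": time; "joint_pos": joint angles; "dq": joint speeds; "joint_torque": joint torques, N m; "position": TCP position; "tool_rot": TCP orientation; "force": force on the tool from outside, world axes, zero at the start; "ft_torque": the same for the moment, N m; "finger_gap": finger opening in mm.
Only numpy, scipy, OpenCV 4.12 (cv2) and the standard library are available. Lean on these libraries where they do the work, as an engineer would, in place of code of your own. Each camera call takes 0.05 s, during which the arm holds its last target.

## Working session

There is one attempt and no reset: what is moved stays moved. The work goes in short steps, Python scripts to look and compute and a tool call to move; the robot and the scene stay as the last step left them, time stands still between calls to the robot, and variables do not carry over. Pictures are saved under pics/ and viewed, and the job is handed in when it is done.

Besides the shell and the picture viewer there is one more tool, called in YAML: its name, and indented under it one key for each argument. step_arm: Moves the arm, as the interface text tells. Its arguments: {"type":"object","properties":{"targets":{"type":"array","items":{"type":"number","minimum":-1,"maximum":1}},"jaw":{"type":"number"}},"required":["targets"]}

```bash
ls; mkdir -p pics; cat > h.py <<'E'
from cell import *
import numpy as np, cv2
from scipy.spatial.transform import Rotation as R
def save(name,img,crop=None,s=1):
    if crop: 
        x0,y0,x1,y1=crop; img=img[y0:y1,x0:x1]
    img=cv2.resize(img,None,fx=s,fy=s,interpolation=cv2.INTER_CUBIC)
    cv2.imwrite('pics/'+name+'.png',img[:,:,::-1])
def px2w(p,u,v,z=None,depth=None):
    K=np.array([[p['fx'],0,p['cx']],[0,p['fy'],p['cy']],[0,0,1]]);E=np.array(p['extrinsics'])
    q=cv2.undistortPoints(np.array([[[u,v]]],float),K,np.array(p['dist_coeffs'])).ravel()
    d=np.array([q[0],q[1],1.])
    if depth is not None: return E[:3,:3]@(d*depth)+E[:3,3]
    w=E[:3,:3]@d;o=E[:3,3]
    return o+w*(z-o[2])/w[2]
def cloud(p,dep):
    h,w=dep.shape;uu,vv=np.meshgrid(np.arange(w),np.arange(h))
    K=np.array([[p['fx'],0,p['cx']],[0,p['fy'],p['cy']],[0,0,1]]);E=np.array(p['extrinsics'])
    q=cv2.undistortPoints(np.stack([uu,vv],-1).reshape(-1,1,2).astype(float),K,np.array(p['dist_coeffs'])).reshape(h,w,2)
    c=np.concatenate([q,np.ones((h,w,1))],-1)*dep[...,None]
    return c@E[:3,:3].T+E[:3,3]
def st():
    o=observe();print({k:np.round(o[k],3).tolist() for k in ('clock','position','tool_rot','force','finger_gap','joint_pos')});return o
E
python3 - <<'E'
from h import *
o=st()
for n in ('top','scene','wrist'):
    p=camera_params(n);i,d=get_image(n);save(n+'0',i,s=1.5);np.savez('/tmp/%s0.npz'%n,i=i,d=d);print(n,{k:np.round(v,2).tolist() for k,v in p.items()})
E
```

```text
pics
{'clock': 0.0, 'position': [241.97, -493.294, 217.817], 'tool_rot': [-2.665, 1.661, 0.002], 'force': [-0.319, 0.242, 0.043], 'finger_gap': 92.833, 'joint_pos': [-1.318, 0.259, 1.536, -0.0, 1.348, -0.203]}
top {'fx': 473.7, 'fy': 473.7, 'cx': 251.0, 'cy': 191.22, 'dist_coeffs': [-0.16, 0.0, 0.0, 0.0, 0.0], 'extrinsics': [[0.02, -0.99, 0.15, 424.39], [-1.0, -0.02, 0.01, -8.72], [-0.01, -0.15, -0.99, 1151.13], [0.0, 0.0, 0.0, 1.0]]}
scene {'fx': 389.08, 'fy': 389.08, 'cx': 255.48, 'cy': 188.47, 'dist_coeffs': [-0.08, 0.0, 0.0, 0.0, 0.0], 'extrinsics': [[-0.76, 0.48, -0.44, 1006.96], [0.65, 0.58, -0.49, 528.73], [0.02, -0.66, -0.75, 856.21], [0.0, 0.0, 0.0, 1.0]]}
wrist {'fx': 320.06, 'fy': 320.06, 'cx': 256.03, 'cy': 192.82, 'dist_coeffs': [-0.04, 0.0, 0.0, 0.0, 0.0], 'extrinsics': [[0.44, -0.86, -0.24, 309.67], [-0.9, -0.42, -0.12, -460.5], [-0.0, 0.27, -0.96, 383.33], [0.0, 0.0, 0.0, 1.0]]}
```

View pics/top0.png

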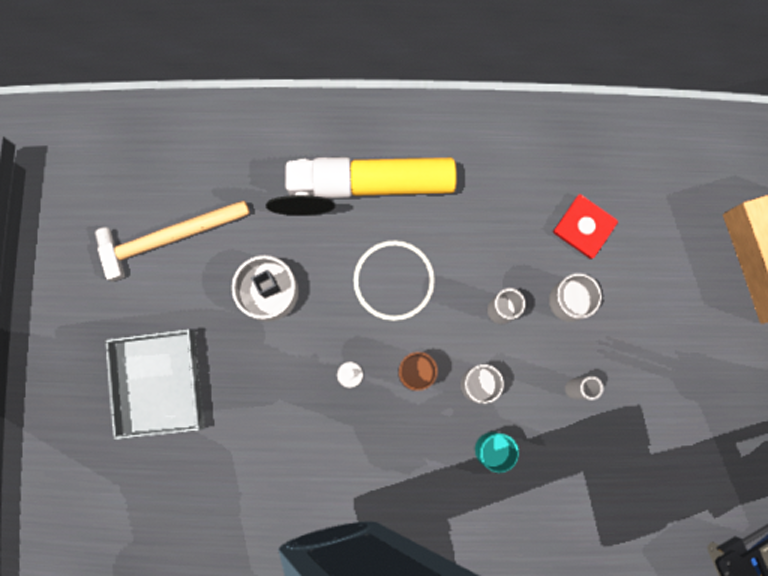

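View pics/scene0.png

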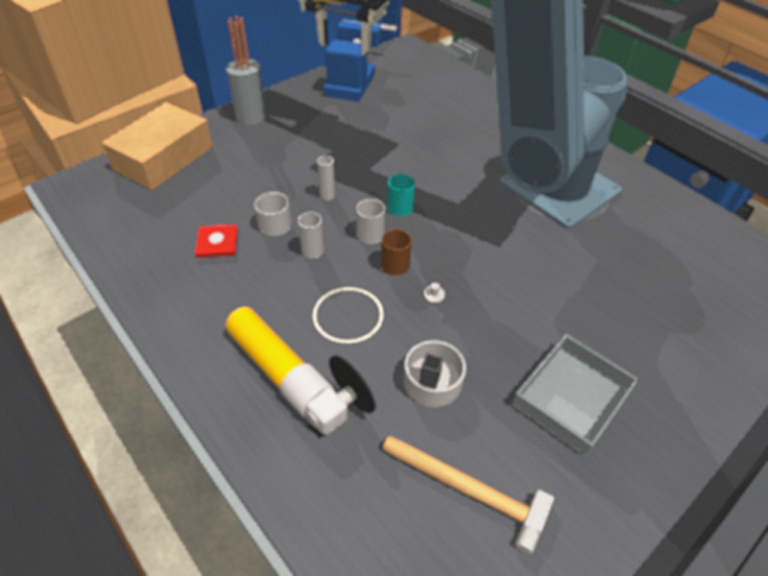

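View pics/wrist0.png

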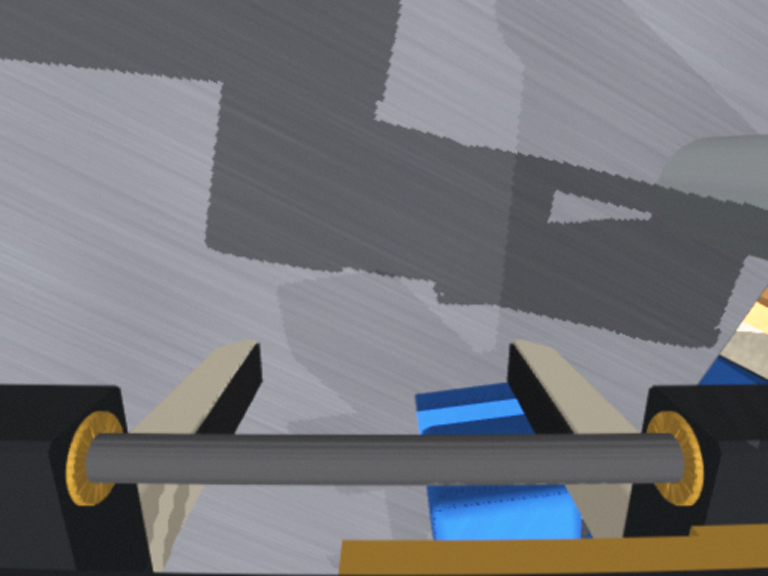

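The top picture (1.5x pixels) shows the wide pot with the dark offcut at (265,287), ring (394,280), tray (158,383), cap (349,374) and grey pots at (577,297), (510,304), (484,383) and (592,387). The brown (418,371) and turquoise (498,452) pots are look-alikes of pot_b, so I leave them alone. Next I measure the rims with depth.

```bash
cat >> h.py <<'E'
def fitc(P):
    x,y=P[:,0],P[:,1]
    for _ in range(5):
        A=np.c_[2*x,2*y,np.ones(len(x))];s=np.linalg.lstsq(A,x*x+y*y,rcond=None)[0]
        r=np.sqrt(s[2]+s[0]**2+s[1]**2);e=np.abs(np.hypot(x-s[0],y-s[1])-r)
        k=e<max(2.5,2*np.median(e))
        if k.all(): break
        x,y=x[k],y[k]
    return s[0],s[1],r,len(x)
def rims(name,guess,hs,W=None,rad=60,tol=3):
    p=camera_params(name);i,d=get_image(name) if W is None else W
    C=cloud(p,d);ok=d>0
    out={}
    for (n,g) in guess.items():
        m=ok&(np.hypot(C[...,0]-g[0],C[...,1]-g[1])<rad)&(np.abs(C[...,2]-hs[n])<tol)
        P=C[m]
        if len(P)>8:
            f=fitc(P);out[n]=np.array(f);print(name,n,np.round(f,1),'z',round(np.median(P[:,2]),1),'maxz',)
        else: print(name,n,'few',len(P))
    return out
H=dict(wide=50,a=61,b=73,c=85,d=97,cap=6,brown=73,turq=73)
E
python3 - <<'E'
from h import *
L={'wide':(265,287,50),'off':(266,283,63),'ring':(394,280,0),'tray':(158,383,0),'cap':(349,374,28),'a':(577,297,61),'c':(510,304,85),'b':(484,383,73),'d':(592,387,97),'brown':(418,371,73),'turq':(498,452,73)}
p=camera_params('top');g={}
for n,(u,v,z) in L.items():
    w=px2w(p,u/1.5,v/1.5,z);g[n]=w[:2];print(n,np.round(w,1))
for n in ('top','scene'):
    z=np.load('/tmp/%s0.npz'%n)
    rims(n,{k:g[k] for k in ('wide','a','b','c','d','brown','turq')},H,(z['i'],z['d']),rad=45)
    p2=camera_params(n);C=cloud(p2,z['d'])
    bench=C[(np.abs(C[...,2])<15)&(C[...,0]>300)&(C[...,0]<600)&(z['d']>0)];print('bench z',np.median(bench[:,2]),bench[:,2].std())
    for k in L:
        m=(np.hypot(C[...,0]-g[k][0],C[...,1]-g[k][1])<40);q=C[m];print(k,'maxz',np.round(np.sort(q[:,2])[-8::3],1))
z=np.load('/tmp/scene0.npz')
save('sc_crop',z['i'],(100,80,440,320),2.3)
z=np.load('/tmp/top0.npz');save('top_crop',z['i'],(200,150,430,320),3.4)
save('top_crop2',z['i'],(60,130,280,300),3.5)
E
```

```text
wide [586.8 182.1  50. ]
off [591.2 178.5  63. ]
ring [609.2 -21.5   0. ]
tray [432.  362.8   0. ]
cap [453.7  47.5  28. ]
a [ 577.2 -307.6   61. ]
c [ 561.6 -197.2   85. ]
b [ 442.1 -159.    73. ]
d [ 437.  -318.3   97. ]
brown [458.9 -59.   73. ]
turq [ 338.9 -180.6   73. ]
top wide [585.6 166.9  30.1  20. ] z 49.6 maxz
top a [ 580.2 -309.7   33.2   98. ] z 60.5 maxz
top b [ 442.3 -158.4   27.9   85. ] z 72.4 maxz
top c [ 562.3 -196.    21.8   56. ] z 84.8 maxz
top d [ 436.2 -316.    15.1   39. ] z 97.2 maxz
top brown [459.6 -57.2  27.   76. ] z 73.1 maxz
top turq [ 337.5 -182.4   27.3   76. ] z 72.7 maxz
bench z 0.20476999802872342 2.7248105944612004
wide maxz [64.5 64.8 65.7]
off maxz [64.5 64.8 65.7]
ring maxz [4.6 5.1 6.7]
tray maxz [8.1 8.2 8.5]
cap maxz [29.8 30.2 32. ]
a maxz [64.  64.8 66. ]
c maxz [87.2 88.  88.9]
b maxz [75.5 76.  76.3]
d maxz [ 98.9  99.8 100.6]
brown maxz [76.  76.6 77.6]
turq maxz [75.6 76.2 78.2]
scene wide [581.7 175.5  33.9  65. ] z 50.7 maxz
scene a [ 582.3 -308.9   34.    62. ] z 61.2 maxz
scene b [ 442.7 -155.7   27.5   52. ] z 72.5 maxz
scene c [ 564.9 -193.6   21.7   47. ] z 85.3 maxz
scene d [ 437.7 -315.3   15.9   30. ] z 96.6 maxz
scene brown [461.3 -55.5  27.6  63. ] z 72.8 maxz
scene turq [ 338.9 -179.4   27.6   40. ] z 73.0 maxz
bench z 1.6915232920626408 2.4900141957956468
wide maxz [66.1 66.3 66.7]
off maxz [66.1 66.3 66.7]
ring maxz [5.2 5.4 6.4]
tray maxz [ 9.2  9.5 10.4]
cap maxz [30.4 31.  31.6]
a maxz [64.9 65.4 65.9]
c maxz [87.5 88.1 89.7]
b maxz [76.3 76.7 77.2]
d maxz [ 99.3  99.5 101.7]
brown maxz [75.9 76.2 77. ]
turq maxz [76.7 77.4 77.7]
```

View pics/top_crop.png

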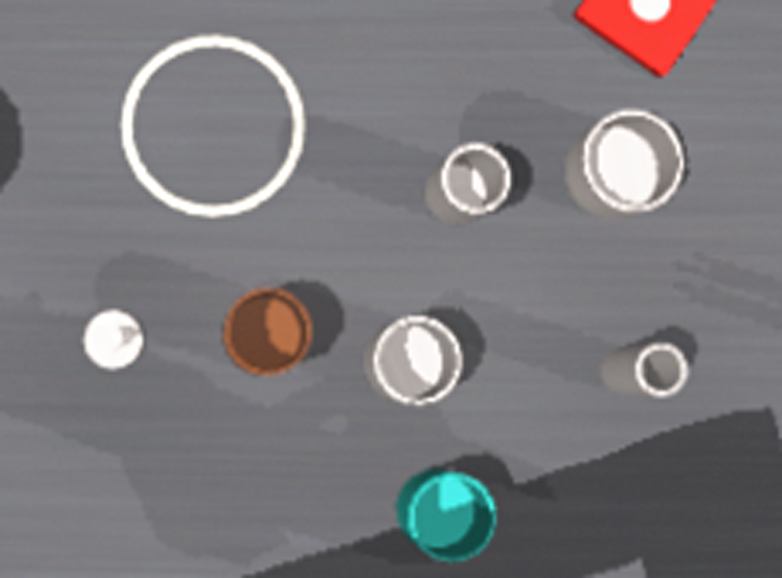

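View pics/top_crop2.png

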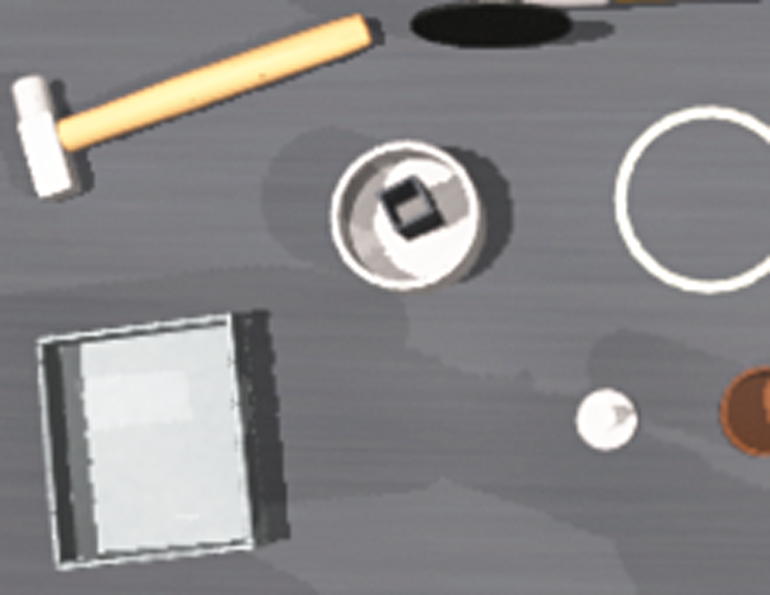

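```bash
cat >> h.py <<'E'
def plan(x,y,z,yaw=None,o=None):
    """numbers for a row to reach world TCP pose, tool down, jaw axis yaw (deg)"""
    o=o or observe();R0=R.from_rotvec(o['tool_rot']);p0=np.array(o['position'])
    cur=np.degrees(np.arctan2(*R0.as_matrix()[[1,0],0]))
    if yaw is None: yaw=cur
    yaw=cur+((yaw-cur+90)%180-90)
    t=np.radians(yaw);c,s=np.cos(t),np.sin(t)
    Rt=R.from_matrix(np.array([[c,s,0],[s,-c,0],[0,0,-1]]))
    sh=R0.inv().apply(np.array([x,y,z])-p0)/250
    tr=np.degrees((R0.inv()*Rt).as_rotvec())/60
    q6=o['joint_pos'][0]*0+np.arctan2(y,x)-t
    print('ROW',np.round(sh,4).tolist()+np.round(tr,3).tolist(),'yaw %.1f->%.1f q6~%.2f'%(cur,yaw,q6),'rows>=%.1f'%max(np.linalg.norm(sh)*5,np.linalg.norm(tr)*60/8.59))
E
python3 - <<'E'
from h import *
for n in ('top','scene'):
    z=np.load('/tmp/%s0.npz'%n);p=camera_params(n);C=cloud(p,z['d'])
    m=(np.hypot(C[...,0]-588,C[...,1]-181)<38)&(C[...,2]>57)
    P=C[m];r=cv2.minAreaRect(P[:,:2].astype(np.float32));print(n,len(P),np.round(P.mean(0),1),r)
    # wide pot rim: annulus, robust
    g=np.array([586,181])
    for _ in range(6):
        rr=np.hypot(C[...,0]-g[0],C[...,1]-g[1]);m=(rr>42)&(rr<54)&(abs(C[...,2]-50)<6);f=fitc(C[m]);g=np.array(f[:2])
    print('wide',np.round(f,1))
    # ring by brightness
    i=z['i'].astype(int);b=i.min(2)>170
    m=b&(abs(C[...,2])<8)&(abs(np.hypot(C[...,0]-608,C[...,1]+21)-62)<14);print('ring',np.round(fitc(C[m]),1),m.sum())
    m=(np.hypot(C[...,0]-454,C[...,1]-47)<30)&(C[...,2]>22)&(C[...,2]<34);print('knob',np.round(C[m].mean(0),1),m.sum())
    m=(np.hypot(C[...,0]-432,C[...,1]-350)<130)&(abs(C[...,2]-40)<6)&(C[...,0]<520);r=cv2.minAreaRect(C[m][:,:2].astype(np.float32));print('tray',r)
z=np.load('/tmp/top0.npz');save('off',z['i'],(140,155,215,225),9)
plan(450,-100,230,0)
E
```

```text
top 72 [593.9 184.4  62. ] ((593.8187866210938, 184.1809539794922), (31.28386688232422, 30.68694496154785), 28.372325897216797)
wide [586.9 185.5  48.1 229. ]
ring [609.8 -20.   62.4 489. ] 537
knob [453.   47.2  27.5] 36
tray ((430.074462890625, 362.2971496582031), (161.50625610351562, 142.3896942138672), 8.560492515563965)
scene 86 [596.2 187.7  62.7] ((595.2587890625, 187.007568359375), (32.282901763916016, 30.349327087402344), 28.601991653442383)
wide [589.9 189.6  48.  266. ]
ring [610.8 -17.9  62.2 216. ] 280
knob [457.   51.7  28.6] 26
tray ((432.0684509277344, 364.7416687011719), (162.98159790039062, 140.4645538330078), 8.223100662231445)
ROW [-1.0469, -1.4398, -0.0461, -0.001, 0.001, -1.065] yaw -63.9->0.0 q6~-0.22 rows>=8.9
```

View pics/off.png

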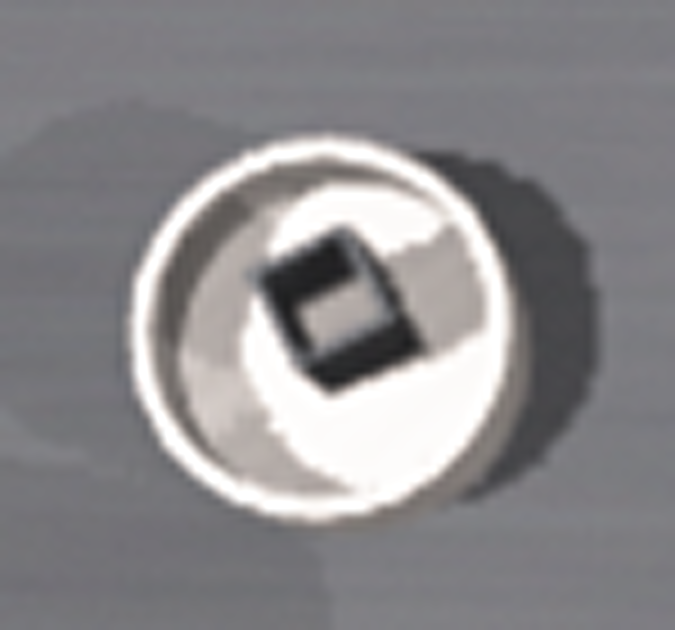

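```bash
python3 - <<'E'
from h import *
plan(418,-154,200,-61.5);plan(594.5,185.6,180,-61.5)
E
```

```text
ROW [-0.9091, -1.2298, 0.0737, -0.0, 0.001, -0.04] yaw -63.9->-61.5 q6~0.72 rows>=7.7
ROW [-1.818, -2.4616, 0.1552, -0.0, 0.001, -0.04] yaw -63.9->-61.5 q6~1.38 rows>=15.3
```

step_arm:
  targets: [-0.606,-0.82,0.05,0,0,-0.02,-0.606,-0.82,0.05,0,0,-0.04,-0.606,-0.82,0.05,0,0,-0.04,-0.606,-0.82,0.05,0,0,-0.04,-0.606,-0.82,0.05,0,0,-0.04]

```text
clock: 0.65
position: [357.2, -270.2, 205.8]
tool_rot: [-2.698, 1.606, 0.002]
force: [1.9, 0.1, 0.4]
finger_gap: 92.7
```

step_arm:
  targets: [-0.606,-0.82,0.05,0,0,0,-0.606,-0.82,0.05,0,0,0,-0.606,-0.82,0.05,0,0,0,-0.606,-0.82,0.05,0,0,0,-0.606,-0.82,0.05,0,0,0]

```text
clock: 1.15
position: [462.6, -43.6, 193.9]
tool_rot: [-2.698, 1.606, 0.001]
force: [1.0, 0.0, 0.3]
finger_gap: 92.7
```

```bash
python3 - <<'E'
from h import *
st()
plan(594.5,185.6,180,-61.5)
E
```

```text
{'clock': 1.15, 'position': [462.565, -43.638, 193.942], 'tool_rot': [-2.698, 1.606, 0.001], 'force': [0.999, 0.017, 0.298], 'finger_gap': 92.744, 'joint_pos': [-0.336, 0.124, 1.767, 0.001, 1.251, 0.738]}
ROW [-0.5545, -0.901, 0.057, -0.001, 0.001, -0.001] yaw -61.5->-61.5 q6~1.38 rows>=5.3
```

step_arm:
  targets: [-0.555,-0.9,0.057,0,0,0,-0.555,-0.9,0.057,0,0,0,-0.555,-0.9,0.057,0,0,0,-0.555,-0.9,0.057,0,0,0,-0.555,-0.9,0.057,0,0,0,-0.555,-0.9,0.057,0,0,0,-0.555,-0.9,0.057,0,0,0]

```text
clock: 1.85
position: [594.5, 188.1, 178.7]
tool_rot: [-2.702, 1.602, 0.003]
force: [-0.1, 0.0, 0.5]
finger_gap: 92.8
```

```bash
cat >> h.py <<'E'
def wide_off(n,i,d,p,g=(588,187)):
    C=cloud(p,d);g=np.array(g)
    m=(np.hypot(C[...,0]-g[0],C[...,1]-g[1])<38)&(C[...,2]>57)&(C[...,2]<70)
    P=C[m]
    if len(P)>10: print(n,'off',len(P),np.round(P.mean(0),1),np.round(np.hstack(cv2.minAreaRect(P[:,:2].astype(np.float32))),1))
    for _ in range(6):
        rr=np.hypot(C[...,0]-g[0],C[...,1]-g[1]);m=(rr>42)&(rr<54)&(abs(C[...,2]-50)<6)
        if m.sum()<8: break
        f=fitc(C[m]);g=np.array(f[:2])
    print(n,'wide',np.round(f,1))
E
python3 - <<'E'
from h import *
st();p=camera_params('wrist');i,d=get_image('wrist');save('w1',i,s=1.5)
wide_off('wrist',i,d,p)
E
```

```text
{'clock': 1.85, 'position': [594.452, 188.097, 178.704], 'tool_rot': [-2.702, 1.602, 0.003], 'force': [-0.063, 0.013, 0.477], 'finger_gap': 92.791, 'joint_pos': [0.127, 0.417, 1.406, 0.002, 1.319, 1.197]}
wrist off 459 [596.3 187.3  61.7] [595.9 186.6  30.6  29.4  29.1]
wrist wide [ 590.1  188.7   47.3 1428. ]
```

View pics/w1.png

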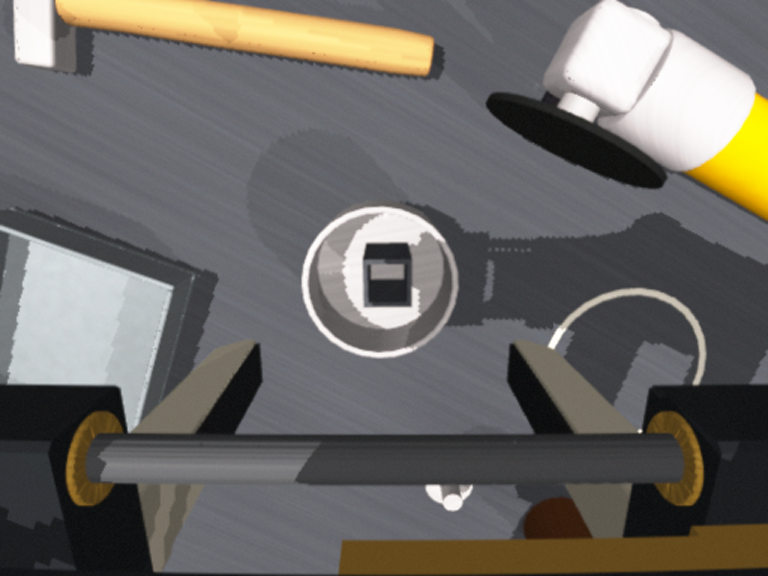

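```bash
python3 - <<'E'
from h import *
plan(596,187,90,-61);plan(596,187,52.5,-61)
E
```

```text
ROW [0.0027, -0.0091, 0.3559, 0.001, 0.002, -0.007] yaw -61.4->-61.0 q6~1.37 rows>=1.8
ROW [0.0029, -0.0092, 0.5059, 0.001, 0.002, -0.007] yaw -61.4->-61.0 q6~1.37 rows>=2.5
```

step_arm:
  targets: [0.003,-0.009,0.18,0,0.002,-0.007,0.003,-0.009,0.33,0,0.002,-0.007,0.003,-0.009,0.44,0,0.002,-0.007,0.003,-0.009,0.5,0,0.002,-0.007,0.003,-0.009,0.505,0,0.002,-0.007,0.003,-0.009,0.505,0,0.002,-0.007,0.003,-0.009,0.505,0,0.002,-0.007]
  jaw: 0.4

```text
clock: 2.6
position: [596.9, 186.4, 54.3]
tool_rot: [-2.706, 1.595, -0.003]
force: [-0.2, 1.3, 0.6]
finger_gap: 56.1
```

step_arm:
  targets: [0,0,0,0,0,0,0,0,0,0,0,0,0,0,0,0,0,0,0,0,0,0,0,0,0,0,0,0,0,0]
  jaw: 1

```text
clock: 3.1
position: [597.0, 186.6, 54.7]
tool_rot: [-2.706, 1.595, -0.004]
force: [-0.4, 0.8, 2.3]
finger_gap: 29.7
```

step_arm:
  targets: [0,0,-0.1,0,0,0,0,0,-0.2,0,0,0,0,0,-0.3,0,0,0,0,0,-0.4,0,0,0,0,0,-0.4,0,0,0]

```text
clock: 3.6
position: [599.0, 187.0, 158.2]
tool_rot: [-2.703, 1.592, -0.012]
force: [1.2, 0.3, -1.2]
finger_gap: 29.7
```

```bash
python3 - <<'E'
from h import *
o=st();p=camera_params('wrist');i,d=get_image('wrist');save('w2',i,s=1.2)
plan(436,360,153,-61.5,o);plan(436,360,56,-61.5,o)
E
```

```text
{'clock': 3.6, 'position': [599.005, 186.995, 158.207], 'tool_rot': [-2.703, 1.592, -0.012], 'force': [1.227, 0.34, -1.189], 'finger_gap': 29.679, 'joint_pos': [0.126, 0.434, 1.433, -0.001, 1.267, 1.191]}
ROW [-0.9214, 0.235, 0.0151, -0.008, -0.004, 0.008] yaw -61.0->-61.5 q6~1.76 rows>=4.8
ROW [-0.923, 0.2381, 0.4031, -0.008, -0.004, 0.008] yaw -61.0->-61.5 q6~1.76 rows>=5.2
```

View pics/w2.png

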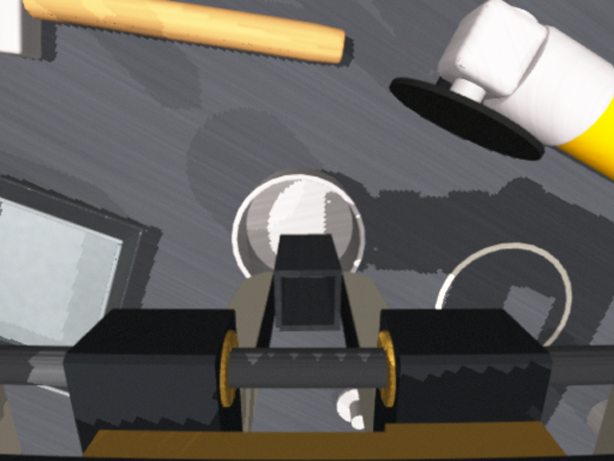

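The offcut is in the jaws at (305,280) and the pot is empty; now over to the tray.

step_arm:
  targets: [-0.17,0.04,0,0,0,0,-0.36,0.09,0,0,0,0,-0.55,0.14,0.01,-0.004,0,0.004,-0.74,0.19,0.015,-0.008,-0.004,0.008,-0.92,0.235,0.015,-0.008,-0.004,0.008,-0.92,0.235,0.15,-0.008,-0.004,0.008,-0.92,0.235,0.28,-0.008,-0.004,0.008,-0.92,0.235,0.36,-0.008,-0.004,0.008,-0.92,0.235,0.4,-0.008,-0.004,0.008,-0.92,0.235,0.4,-0.008,-0.004,0.008]

```text
clock: 4.65
position: [434.2, 359.3, 53.3]
tool_rot: [2.696, -1.603, -0.008]
force: [-0.2, 0.4, -1.6]
finger_gap: 29.4
```

step_arm:
  targets: [0,0,0,0,0,0,0,0,0,0,0,0]

```text
clock: 4.85
position: [434.1, 359.0, 52.8]
tool_rot: [2.695, -1.603, -0.008]
force: [0.4, 0.1, -1.7]
finger_gap: 29.8
```

step_arm:
  targets: [0,0,0.006,0,0,0,0,0,0.012,0,0,0]

```text
clock: 5.05
position: [434.7, 359.4, 52.4]
tool_rot: [2.697, -1.604, -0.006]
force: [-6.9, -3.5, 30.1]
finger_gap: 29.7
```

Contact. Release.

step_arm:
  targets: [0,0,-0.006,0,0,0,0,0,-0.008,0,0,0,0,0,-0.008,0,0,0,0,0,-0.008,0,0,0]
  jaw: 0.45

```text
clock: 5.45
position: [434.5, 359.2, 54.0]
tool_rot: [2.696, -1.604, -0.007]
force: [-0.5, 0.7, -0.6]
finger_gap: 50.2
```

step_arm:
  targets: [0,0,-0.1,0,0,0,0,0,-0.25,0,0,0,0,0,-0.4,0,0,0,0,0,-0.5,0,0,0,0,0,-0.5,0,0,0]

```text
clock: 5.95
position: [437.5, 360.5, 182.9]
tool_rot: [-2.698, 1.605, 0.001]
force: [0.3, -0.5, -0.1]
finger_gap: 51.0
```

```bash
python3 - <<'E'
from h import *
o=st();i,d=get_image('scene');save('s2',i,s=1.5)
p=camera_params('scene');wide_off('scene',i,d,p)
i,d=get_image('top');save('t2',i,s=1.5);wide_off('top',i,d,camera_params('top'))
E
```

```text
{'clock': 5.95, 'position': [437.456, 360.529, 182.9], 'tool_rot': [-2.698, 1.605, 0.001], 'force': [0.304, -0.476, -0.1], 'finger_gap': 50.996, 'joint_pos': [0.491, 0.313, 1.55, 0.002, 1.277, 1.564]}
scene wide [590.1 189.7  47.9 253. ]
top wide [586.9 185.4  48.1 234. ]
```

View pics/s2.png

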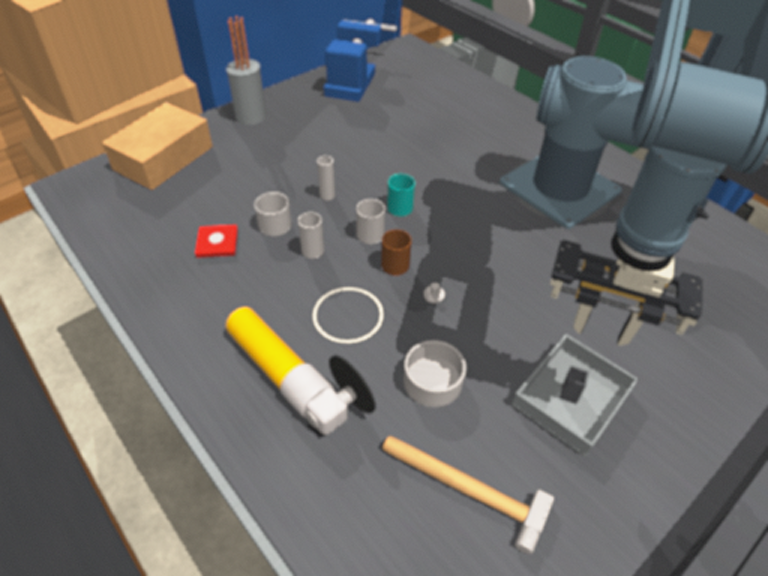

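The offcut stands in the tray at (575,384) in this view, and the wide pot at (435,373) has not moved. I'll tow the pot with two fingers against the inside of its leading wall. That way it is not clamped, so it can't be lifted.

```bash
python3 - <<'E'
from h import *
o=observe()
plan(589.5,188.5,140,6,o)
E
```

```text
ROW [0.8951, -0.2173, 0.1524, 0.004, 0.005, -1.125] yaw -61.5->6.0 q6~0.20 rows>=7.9
```

step_arm:
  targets: [0.895,-0.217,0.0,0,0,-1.125,0.895,-0.217,0.0,0,0,-1.125,0.895,-0.217,0.0,0,0,-1.125,0.895,-0.217,0.1,0,0,-1.125,0.895,-0.217,0.152,0.004,0.005,-1.125,0.895,-0.217,0.152,0.004,0.005,-1.125,0.895,-0.217,0.152,0.004,0.005,-1.125,0.895,-0.217,0.152,0.004,0.005,-1.125,0.895,-0.217,0.152,0.004,0.005,-1.125,0.895,-0.217,0.152,0.004,0.005,-1.125]
  jaw: 0.73

```text
step_arm: Invalid argument: targets='[0.895,-0.217,0.0,0,0,-1.125,0.895,-0.217,0.0,0,0,-1.125,0.895,-0.217,0.0,0,0,-1.125,0.895,-0.217,0.1,0,0,-1.125,0.895,-0.217,0.152,0.004,0.005,-1.125,0.895,-0.217,0.152,0.004,0.005,-1.125,0.895,-0.2...(343 chars total, truncated) does not match type={"type": "array", "items": {"type": "number", "minimum": -1, "maximum": 1}}
```

```bash
python3 - <<'E'
from h import *
o=st();p=camera_params('wrist');i,d=get_image('wrist');save('w3',i,s=1.2);wide_off('wrist',i,d,p)
plan(589.5,188.5,14,6)
E
```

```text
{'clock': 6.05, 'position': [435.23, 359.296, 178.784], 'tool_rot': [2.696, -1.604, -0.007], 'force': [0.246, -0.152, -0.657], 'finger_gap': 51.18, 'joint_pos': [0.491, 0.317, 1.555, 0.002, 1.275, 1.564]}
wrist wide [ 588.4  189.9   47.5 1092. ]
ROW [0.8959, -0.2244, 0.6517, 0.006, 0.006, -1.125] yaw -61.5->6.0 q6~0.20 rows>=7.9
```

View pics/w3.png

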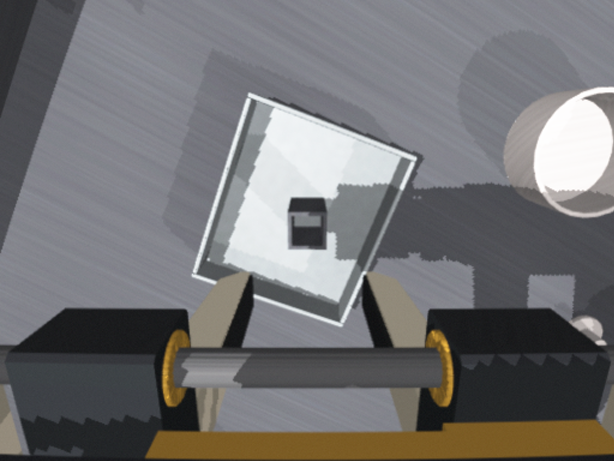

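The offcut stands in the tray at (307,225). The turn was over 1, so I split it in two.

step_arm:
  targets: [0.895,-0.22,0.0,0,0,-1,0.895,-0.22,0.0,0,0,-1,0.895,-0.22,0.0,0,0,-1,0.895,-0.22,0.1,0,0,-1,0.895,-0.22,0.15,0.004,0.005,-1,0.895,-0.22,0.15,0.004,0.005,-1,0.895,-0.22,0.15,0.004,0.005,-1,0.895,-0.22,0.15,0.004,0.005,-1]
  jaw: 0.73

```text
clock: 6.9
position: [588.2, 187.6, 136.7]
tool_rot: [3.139, -0.04, -0.01]
force: [0.1, -0.2, -0.3]
finger_gap: 25.3
```

```bash
python3 - <<'E'
from h import *
o=st();p=camera_params('wrist');i,d=get_image('wrist');save('w4',i,s=1.2);wide_off('wrist',i,d,p)
o=observe()
plan(589,188.5,60,6,o);plan(589,188.5,14,6,o)
E
```

```text
{'clock': 6.9, 'position': [588.192, 187.649, 136.665], 'tool_rot': [3.139, -0.04, -0.01], 'force': [0.054, -0.202, -0.284], 'finger_gap': 25.262, 'joint_pos': [0.129, 0.444, 1.472, -0.001, 1.232, 0.155]}
wrist wide [ 589.2  189.4   47.2 1663. ]
ROW [0.0042, -0.0023, 0.3094, 0.002, 0.005, -0.126] yaw -1.6->6.0 q6~0.21 rows>=1.5
ROW [0.0051, -0.0027, 0.4934, 0.002, 0.005, -0.126] yaw -1.6->6.0 q6~0.21 rows>=2.5
```

View pics/w4.png

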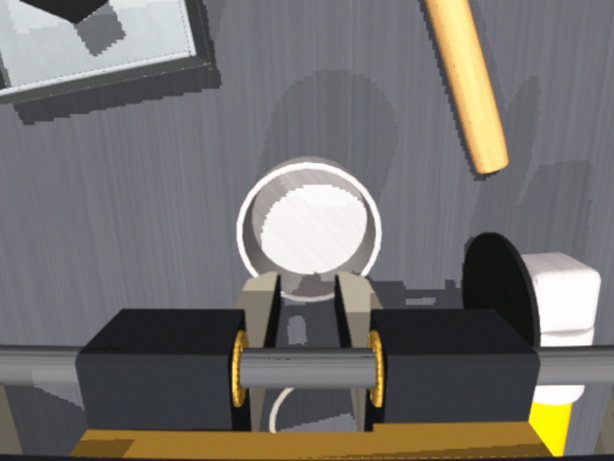

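step_arm:
  targets: [0.004,-0.002,0.15,0.002,0.005,-0.126,0.004,-0.002,0.3,0.002,0.005,-0.126,0.004,-0.002,0.42,0.002,0.005,-0.126,0.005,-0.002,0.48,0.002,0.005,-0.126,0.005,-0.002,0.485,0.002,0.005,-0.126,0.005,-0.002,0.485,0.002,0.005,-0.126]

```text
clock: 7.55
position: [589.4, 188.6, 16.6]
tool_rot: [-3.137, -0.163, -0.001]
force: [-0.1, 1.2, 1.0]
finger_gap: 25.0
```

```bash
python3 - <<'E'
from h import *
o=st()
print(np.round(R.from_rotvec(o['tool_rot']).as_matrix(),3))
plan(613.1,-43,15,6,o)
E
```

```text
{'clock': 7.55, 'position': [589.436, 188.61, 16.593], 'tool_rot': [-3.137, -0.163, -0.001], 'force': [-0.095, 1.182, 1.033], 'finger_gap': 25.001, 'joint_pos': [0.129, 0.571, 1.592, 0.0, 0.977, 0.025]}
[[ 0.995  0.104  0.001]
 [ 0.104 -0.995  0.   ]
 [ 0.001 -0.    -1.   ]]
ROW [-0.002, 0.9313, 0.006, -0.0, -0.001, -0.001] yaw 6.0->6.0 q6~-0.17 rows>=4.7
```

step_arm:
  targets: [0,0.03,0.003,0,0,0,0,0.06,0.003,0,0,0,0,0.085,0.003,0,0,0,0,0.105,0.003,0,0,0,0,0.125,0.003,0,0,0,0,0.155,0.003,0,0,0,0,0.195,0.003,0,0,0,0,0.235,0.003,0,0,0,0,0.275,0.003,0,0,0,0,0.315,0.003,0,0,0]

```text
clock: 8.55
position: [598.0, 111.3, 16.6]
tool_rot: [-3.135, -0.163, -0.003]
force: [0.4, 6.6, 4.0]
finger_gap: 25.2
```

```bash
python3 - <<'E'
from h import *
o=st();plan(613.1,-43,15,6,o)
p=camera_params('scene');i,d=get_image('scene');wide_off('scene',i,d,p,(o['position'][0]-2.9,o['position'][1]+27));save('s3',i,(170,150,370,300),3)
E
```

```text
{'clock': 8.55, 'position': [597.953, 111.299, 16.593], 'tool_rot': [-3.135, -0.163, -0.003], 'force': [0.351, 6.627, 4.049], 'finger_gap': 25.225, 'joint_pos': [-0.001, 0.555, 1.623, 0.003, 0.962, -0.106]}
ROW [-0.0036, 0.6202, 0.0048, -0.002, -0.002, -0.001] yaw 5.9->6.0 q6~-0.17 rows>=3.1
scene off 15 [608.5 121.   62.2] [598.5 120.3  56.3   4.3   2.5]
scene wide [596.8 139.5  47.7 174. ]
```

View pics/s3.png

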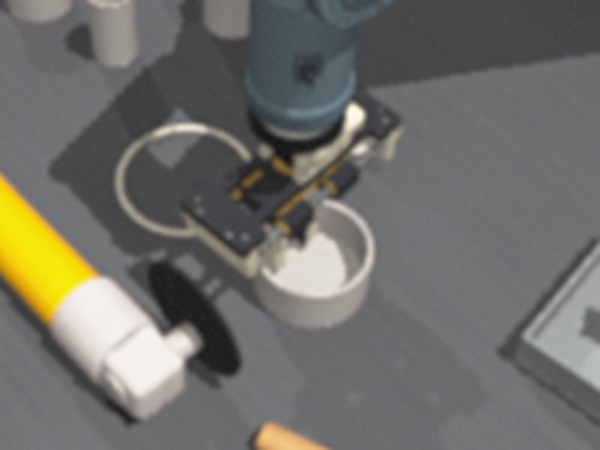

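step_arm:
  targets: [-0.001,0.03,0.003,0,0,0,-0.001,0.07,0.003,0,0,0,-0.001,0.11,0.003,0,0,0,-0.002,0.15,0.003,0,0,0,-0.002,0.19,0.003,0,0,0,-0.002,0.23,0.003,0,0,0,-0.002,0.27,0.003,0,0,0,-0.003,0.31,0.003,0,0,0,-0.003,0.35,0.003,0,0,0,-0.003,0.38,0.003,0,0,0]

```text
clock: 9.6
position: [607.3, 15.9, 16.3]
tool_rot: [-3.134, -0.161, -0.004]
force: [-1.4, 9.3, 7.6]
finger_gap: 25.4
```

```bash
python3 - <<'E'
from h import *
o=st();plan(613.3,-45,15,6,o)
E
```

```text
{'clock': 9.6, 'position': [607.349, 15.927, 16.311], 'tool_rot': [-3.134, -0.161, -0.004], 'force': [-1.384, 9.256, 7.569], 'finger_gap': 25.383, 'joint_pos': [-0.16, 0.555, 1.625, 0.005, 0.96, -0.265]}
ROW [-0.0013, 0.2449, 0.0045, -0.003, -0.003, -0.002] yaw 5.9->6.0 q6~-0.18 rows>=1.2
```

step_arm:
  targets: [0,0.03,0,0,0,0,0,0.065,0,0,0,0,0,0.1,0,0,0,0,0,0.135,0,0,0,0,0,0.165,0,0,0,0,0,0.195,0,0,0,0,0,0.22,0,0,0,0,0,0.235,0,0,0,0,0,0.245,0,0,0,0,0,0.245,0,0,0,0]

```text
clock: 10.6
position: [613.4, -44.1, 16.5]
tool_rot: [-3.133, -0.16, -0.004]
force: [-0.6, 4.3, 3.6]
finger_gap: 25.4
```

```bash
cat >> h.py <<'E'
def ring_wide(n,gw,gr=(610,-19),W=None):
    p=camera_params(n);i,d=W if W else get_image(n)
    wide_off(n,i,d,p,gw)
    C=cloud(p,d);m=(i.min(2)>150)&(abs(C[...,2])<8)&(abs(np.hypot(C[...,0]-gr[0],C[...,1]-gr[1])-62)<9)
    if m.sum()>10: print(n,'ring',np.round(fitc(C[m]),1),m.sum())
    return i,d
E
python3 - <<'E'
from h import *
o=st();i,d=ring_wide('scene',(610,-17));save('s4',i,(170,130,370,280),3)
i,d=ring_wide('top',(610,-17))
E
```

```text
{'clock': 10.6, 'position': [613.382, -44.094, 16.451], 'tool_rot': [-3.133, -0.16, -0.004], 'force': [-0.575, 4.284, 3.566], 'finger_gap': 25.404, 'joint_pos': [-0.256, 0.565, 1.604, 0.007, 0.972, -0.362]}
scene off 31 [617.3 -35.3  62.7] [614.3 -36.1  56.7   5.7   7.8]
scene wide [612.6 -15.8  47.7 163. ]
scene ring [610.  -18.8  63.3 163. ] 211
top wide [607.9 -19.6  46.1  64. ]
top ring [604.9 -21.2  58.4  32. ] 41
```

View pics/s4.png

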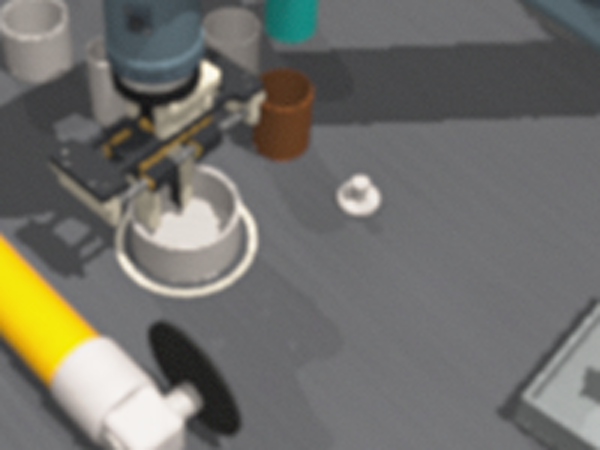

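The pot sits inside the ring with a clear margin all round. I back off the wall first, then go up.

step_arm:
  targets: [0,-0.05,0,0,0,0,0,-0.08,0,0,0,0,0,-0.1,-0.05,0,0,0,0,-0.1,-0.2,0,0,0,0,-0.1,-0.38,0,0,0,0,-0.1,-0.55,0,0,0,0,-0.1,-0.65,0,0,0,0,-0.1,-0.65,0,0,0]

```text
clock: 11.5
position: [613.2, -20.3, 185.0]
tool_rot: [-3.136, -0.162, -0.019]
force: [0.5, -0.5, -0.7]
finger_gap: 24.9
```

```bash
python3 - <<'E'
from h import *
o=st();i,d=ring_wide('wrist',(610,-17));save('w5',i,s=1.2)
i,d=ring_wide('scene',(610,-17))
plan(581.5,-309,178,-15)
plan(581.5,-309,178,-40)
E
```

```text
{'clock': 11.5, 'position': [613.163, -20.338, 185.037], 'tool_rot': [-3.136, -0.162, -0.019], 'force': [0.54, -0.453, -0.685], 'finger_gap': 24.857, 'joint_pos': [-0.218, 0.387, 1.436, 0.005, 1.307, -0.322]}
wrist wide [ 611.4  -16.6   47.3 1386. ]
wrist ring [ 610.8  -19.1   63.1 1244. ] 1488
scene wide [612.5 -15.8  47.7 222. ]
scene ring [610.5 -18.2  62.8 154. ] 212
ROW [-0.2342, 1.1385, 0.0025, -0.004, -0.003, 0.348] yaw 5.9->-15.0 q6~-0.23 rows>=5.8
ROW [-0.2342, 1.1385, 0.0025, -0.005, -0.002, 0.765] yaw 5.9->-40.0 q6~0.21 rows>=5.8
```

View pics/w5.png

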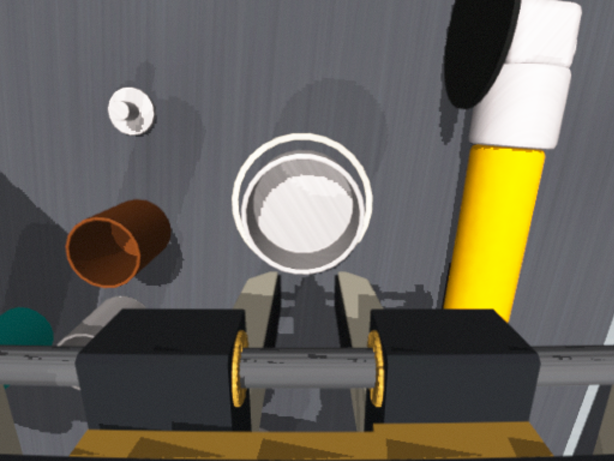

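step_arm:
  targets: [-0.12,0.57,0.0,0,0,0,-0.12,0.57,0.0,0,0,0,-0.12,0.57,0.0,0,0,0]
  jaw: 0

```text
clock: 11.9
position: [593.9, -165.5, 177.2]
tool_rot: [-3.132, -0.163, -0.001]
force: [1.7, -0.0, -0.0]
finger_gap: 44.4
```

step_arm:
  targets: [-0.117,0.569,0.0,0,0,0,-0.117,0.569,0.0,0,0,0,-0.117,0.569,0.0,0,0,0,-0.117,0.569,0.0,0,0,0,-0.117,0.569,0,0,0,0]

```text
clock: 12.4
position: [578.2, -310.3, 174.0]
tool_rot: [-3.129, -0.159, 0.004]
force: [0.6, 0.7, 0.4]
finger_gap: 84.4
```

```bash
python3 - <<'E'
from h import *
o=st();p=camera_params('wrist');i,d=get_image('wrist');save('w6',i,s=1.2)
f=rims('wrist',{'a':(581.5,-309),'c':(564,-195)},H,(i,d),rad=50)
plan(f['a'][0],f['a'][1],49,6)
E
```

```text
{'clock': 12.4, 'position': [578.24, -310.328, 173.97], 'tool_rot': [-3.129, -0.159, 0.004], 'force': [0.583, 0.722, 0.374], 'finger_gap': 84.403, 'joint_pos': [-0.665, 0.482, 1.315, 0.005, 1.352, -0.767]}
wrist a [ 582.  -306.8   33.4  696. ] z 60.7 maxz
wrist c [ 564.3 -193.3   21.3  709. ] z 84.6 maxz
ROW [0.0148, -0.0037, 0.502, -0.008, 0.001, -0.001] yaw 5.9->6.0 q6~-0.59 rows>=2.5
```

View pics/w6.png

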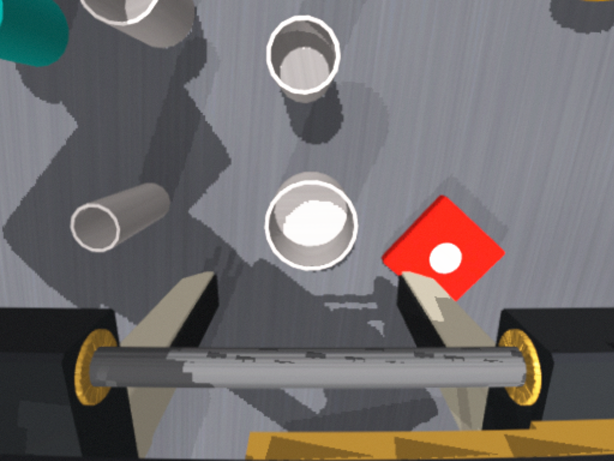

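step_arm:
  targets: [0.015,-0.002,0.1,-0.008,0.001,0,0.015,-0.002,0.25,-0.008,0.001,0,0.015,-0.002,0.4,-0.008,0.001,0,0.015,-0.002,0.48,-0.008,0.001,0,0.015,-0.002,0.502,-0.008,0.001,0,0.015,-0.002,0.502,-0.008,0.001,0]

```text
clock: 13.05
position: [582.1, -305.2, 48.3]
tool_rot: [-3.136, -0.165, 0.003]
force: [-0.9, -0.3, -0.0]
finger_gap: 93.2
```

```bash
python3 - <<'E'
from h import *
o=st();plan(582,-307.5,49,6)
E
```

```text
{'clock': 13.05, 'position': [582.067, -305.165, 48.258], 'tool_rot': [-3.136, -0.165, 0.003], 'force': [-0.926, -0.263, -0.003], 'finger_gap': 93.202, 'joint_pos': [-0.652, 0.593, 1.457, -0.0, 1.094, -0.757]}
ROW [-0.0013, 0.0093, -0.003, -0.002, 0.002, 0.0] yaw 6.0->6.0 q6~-0.59 rows>=0.0
```

step_arm:
  targets: [0,0.008,-0.003,0,0,0,0,0.008,-0.003,0,0,0,0,0.008,-0.003,0,0,0,0,0.008,-0.003,0,0,0,0,0.008,-0.003,0,0,0,0,0.008,-0.003,0,0,0]
  jaw: 1

```text
clock: 13.65
position: [581.6, -307.5, 50.2]
tool_rot: [-3.136, -0.165, 0.004]
force: [-4.1, 0.6, 5.5]
finger_gap: 68.3
```

step_arm:
  targets: [0,0,-0.03,0,0,0,0,0,-0.13,0,0,0,0,0,-0.25,0,0,0,0,0,-0.36,0,0,0,0,0,-0.45,0,0,0,0,0,-0.45,0,0,0]

```text
clock: 14.25
position: [583.8, -308.9, 166.7]
tool_rot: [3.134, 0.165, 0.005]
force: [1.4, -0.5, -3.9]
finger_gap: 68.2
```

```bash
python3 - <<'E'
from h import *
o=st();p=camera_params('wrist');i,d=get_image('wrist');save('w7',i,s=1.2)
C=cloud(p,d);z=C[...,2];m=(d>0)&(np.hypot(C[...,0]-o['position'][0],C[...,1]-o['position'][1])<45)&(abs(z-o['position'][2]-11)<4);print(np.round(fitc(C[m]),1),np.median(z[m]),m.sum())
i,d=ring_wide('scene',(612,-16));save('s5',i,s=1.5)
E
```

```text
{'clock': 14.25, 'position': [583.811, -308.875, 166.722], 'tool_rot': [3.134, 0.165, 0.005], 'force': [1.412, -0.465, -3.909], 'finger_gap': 68.25, 'joint_pos': [-0.655, 0.487, 1.325, -0.001, 1.325, -0.76]}
[ 584.2 -308.9   33.3 1725. ] 176.63690224875714 1970
scene wide [612.1 -15.9  47.8 223. ]
scene ring [610.1 -17.7  62.5 165. ] 205
```

View pics/w7.png

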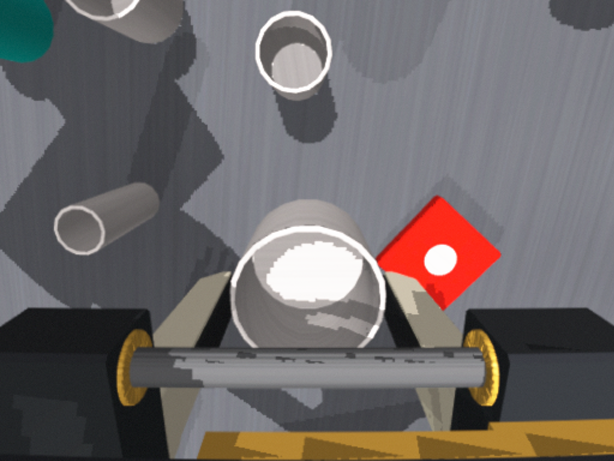

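View pics/s5.png

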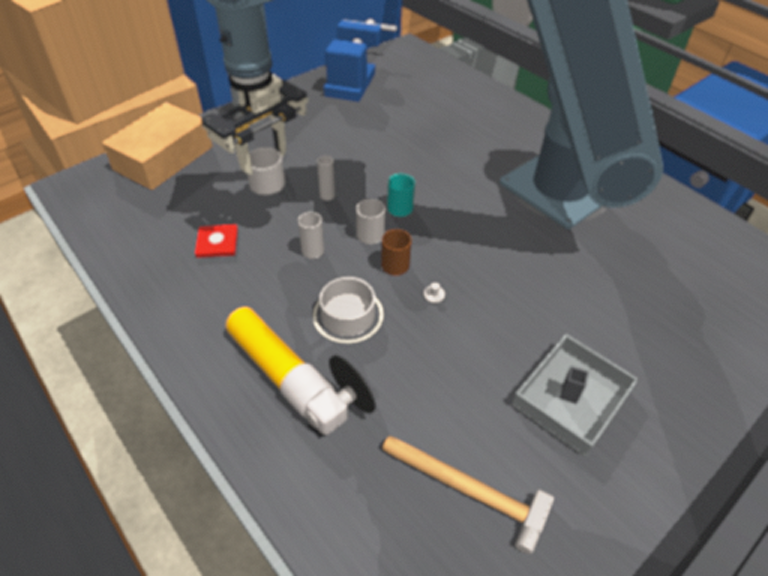

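Pot_a is held and centred on the TCP. The wide pot is still in the ring at (348,308).

```bash
python3 - <<'E'
from h import *
plan(611.5,-16.5,166,6)
E
```

```text
ROW [0.2402, -1.145, -0.014, -0.001, 0.002, 0.0] yaw 6.0->6.0 q6~-0.13 rows>=5.8
```

step_arm:
  targets: [0.06,-0.29,-0.014,0,0,0,0.12,-0.57,-0.014,0,0,0,0.12,-0.57,-0.014,0,0,0,0.12,-0.57,-0.014,0,0,0]

```text
clock: 14.75
position: [595.5, -155.4, 163.4]
tool_rot: [-3.13, -0.173, 0.01]
force: [-0.2, -0.7, -4.8]
finger_gap: 68.5
```

step_arm:
  targets: [0.06,-0.29,0,0,0,0,0.12,-0.57,0,0,0,0,0.12,-0.57,0,0,0,0,0.12,-0.57,0,0,0,0,0.12,-0.57,0,0,0,0]

```text
clock: 15.25
position: [608.6, -8.9, 162.3]
tool_rot: [-3.129, -0.178, 0.016]
force: [-1.0, -0.1, -4.7]
finger_gap: 68.4
```

```bash
python3 - <<'E'
from h import *
o=st();plan(611.5,-16.5,80,6);plan(611.5,-16.5,58,6);i,d=ring_wide('wrist',(611,-17));save('w8',i,s=1.2)
E
```

```text
{'clock': 15.25, 'position': [608.63, -8.895, 162.339], 'tool_rot': [-3.129, -0.178, 0.016], 'force': [-0.972, -0.135, -4.656], 'finger_gap': 68.38, 'joint_pos': [-0.201, 0.41, 1.459, 0.005, 1.284, -0.315]}
ROW [0.0111, 0.0342, 0.329, -0.008, 0.009, 0.008] yaw 6.5->6.0 q6~-0.13 rows>=1.7
ROW [0.0119, 0.0349, 0.417, -0.008, 0.009, 0.008] yaw 6.5->6.0 q6~-0.13 rows>=2.1
wrist wide [611.1 -15.9  46.9 859. ]
wrist ring [ 610.9  -18.4   62.6 1169. ] 1411
```

View pics/w8.png

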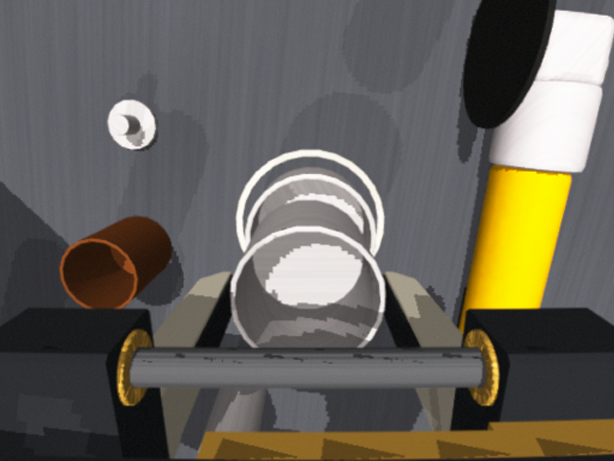

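step_arm:
  targets: [0.011,0.034,0,-0.008,0.009,0.008,0.011,0.034,0.1,-0.008,0.009,0.008,0.011,0.034,0.2,-0.008,0.009,0.008,0.011,0.034,0.29,-0.008,0.009,0.008,0.011,0.034,0.325,-0.008,0.009,0.008,0.011,0.034,0.325,-0.008,0.009,0.008]

```text
clock: 15.9
position: [610.6, -19.5, 79.6]
tool_rot: [3.137, 0.159, -0.004]
force: [-0.2, -0.7, -4.6]
finger_gap: 68.4
```

```bash
python3 - <<'E'
from h import *
o=st();plan(611.3,-16.4,57,6)
E
```

```text
{'clock': 15.9, 'position': [610.626, -19.522, 79.58], 'tool_rot': [3.137, 0.159, -0.004], 'force': [-0.242, -0.663, -4.619], 'finger_gap': 68.435, 'joint_pos': [-0.214, 0.487, 1.557, -0.001, 1.101, -0.314]}
ROW [0.0042, -0.0122, 0.0903, 0.0, 0.003, -0.003] yaw 5.8->6.0 q6~-0.13 rows>=0.5
```

```bash
python3 - <<'E'
from h import *
P=[]
for k in range(8):
    o=observe();P.append(list(o['position'])+list(o['joint_pos'][:3]));get_image('wrist')
print(np.round(P,3));print(np.std(P,0))
E
```

```text
[[ 6.10626e+02 -1.95220e+01  7.95800e+01 -2.14000e-01  4.87000e-01
   1.55700e+00]
 [ 6.11688e+02 -1.94020e+01  8.10370e+01 -2.13000e-01  4.86000e-01
   1.55500e+00]
 [ 6.12452e+02 -1.91810e+01  8.20010e+01 -2.12000e-01  4.85000e-01
   1.55400e+00]
 [ 6.12809e+02 -1.89780e+01  8.25540e+01 -2.12000e-01  4.84000e-01
   1.55300e+00]
 [ 6.12880e+02 -1.87400e+01  8.27720e+01 -2.12000e-01  4.84000e-01
   1.55300e+00]
 [ 6.12782e+02 -1.85100e+01  8.27410e+01 -2.11000e-01  4.83000e-01
   1.55400e+00]
 [ 6.12605e+02 -1.83240e+01  8.26240e+01 -2.11000e-01  4.83000e-01
   1.55400e+00]
 [ 6.12429e+02 -1.81560e+01  8.24170e+01 -2.11000e-01  4.84000e-01
   1.55400e+00]]
[7.18980858e-01 4.70064422e-01 1.04817184e+00 8.77853315e-04
 1.19542834e-03 9.92218136e-04]
```

Readings are settling dynamics, not noise; I'll allow settle time before each fine move.

```bash
cat >> h.py <<'E'
def settle(n=6):
    for k in range(n): get_image('wrist')
    return st()
E
python3 - <<'E'
from h import *
o=settle(4);plan(611.3,-16.4,58,6)
E
```

```text
{'clock': 16.5, 'position': [611.776, -17.89, 81.498], 'tool_rot': [3.136, 0.163, 0.001], 'force': [0.183, -0.033, -3.1], 'finger_gap': 68.391, 'joint_pos': [-0.211, 0.485, 1.555, -0.001, 1.101, -0.314]}
ROW [-0.0013, -0.0062, 0.094, 0.001, -0.001, -0.001] yaw 5.9->6.0 q6~-0.13 rows>=0.5
```

step_arm:
  targets: [-0.001,-0.006,0.04,0,0,0,-0.001,-0.006,0.07,0,0,0,-0.001,-0.006,0.09,0,0,0,-0.001,-0.006,0.094,0,0,0,-0.001,-0.006,0.094,0,0,0,-0.001,-0.006,0.094,0,0,0,-0.001,-0.006,0.094,0,0,0]

```text
clock: 17.2
position: [611.7, -16.5, 58.4]
tool_rot: [3.136, 0.163, 0.002]
force: [-0.3, -0.9, -4.3]
finger_gap: 68.1
```

```bash
python3 - <<'E'
from h import *
o=settle(4);plan(611.3,-16.4,55,6)
E
```

```text
{'clock': 17.4, 'position': [611.547, -16.481, 58.264], 'tool_rot': [3.136, 0.163, 0.002], 'force': [-0.062, 1.118, -4.083], 'finger_gap': 68.699, 'joint_pos': [-0.209, 0.51, 1.578, -0.001, 1.052, -0.312]}
ROW [-0.001, -0.0004, 0.0131, 0.001, -0.001, -0.001] yaw 5.9->6.0 q6~-0.13 rows>=0.1
```

step_arm:
  targets: [0,0,0.004,0,0,0,0,0,0.008,0,0,0,0,0,0.01,0,0,0,0,0,0.01,0,0,0]

```text
clock: 17.8
position: [611.5, -16.5, 55.8]
tool_rot: [3.136, 0.163, 0.002]
force: [0.1, 0.3, -4.0]
finger_gap: 68.7
```

step_arm:
  targets: [0,0,0.004,0,0,0,0,0,0.006,0,0,0,0,0,0.006,0,0,0,0,0,0.006,0,0,0]

```text
clock: 18.2
position: [611.6, -16.6, 55.7]
tool_rot: [3.136, 0.163, 0.003]
force: [-2.6, 0.3, 4.7]
finger_gap: 68.4
```

step_arm:
  targets: [0,0,0,0,0,0,0,0,0,0,0,0,0,0,0,0,0,0]
  jaw: 0

```text
clock: 18.5
position: [612.0, -16.7, 56.0]
tool_rot: [3.136, 0.163, 0.004]
force: [-0.2, -0.7, 0.2]
finger_gap: 88.0
```

step_arm:
  targets: [0,0,-0.03,0,0,0,0,0,-0.15,0,0,0,0,0,-0.3,0,0,0,0,0,-0.45,0,0,0,0,0,-0.5,0,0,0,0,0,-0.5,0,0,0,0,0,-0.5,0,0,0]

```text
clock: 19.2
position: [611.0, -16.4, 179.9]
tool_rot: [3.136, 0.163, 0.002]
force: [0.2, 0.4, -0.3]
finger_gap: 93.3
```

```bash
python3 - <<'E'
from h import *
o=settle(2);i,d=ring_wide('wrist',(611,-17));save('w9',i,s=1.2)
H2=dict(a=66);rims('wrist',{'a':(611,-16)},H2,(i,d),rad=50)
W=get_image('scene');rims('scene',{'b':(443,-156),'c':(564,-194),'d':(437.5,-315)},H,W,rad=45);rims('scene',{'a':(612,-16)},H2,W,rad=50)
W=get_image('top');rims('top',{'b':(443,-156),'c':(564,-194),'d':(437.5,-315)},H,W,rad=45)
plan(443,-157,185,6)
E
```

```text
{'clock': 19.3, 'position': [610.465, -16.257, 178.716], 'tool_rot': [3.136, 0.163, -0.002], 'force': [0.547, -0.774, 0.05], 'finger_gap': 92.907, 'joint_pos': [-0.208, 0.395, 1.44, -0.001, 1.307, -0.312]}
wrist off 932 [613.1 -20.3  63.6] [612.6 -17.1  69.3  68.9  25.2]
wrist wide [ 611.3  -16.5   47.3 1445. ]
wrist ring [ 610.9  -19.4   63.3 1144. ] 1509
wrist a [612.7 -17.2  33.4 673. ] z 65.1 maxz
scene b [ 442.7 -156.6   27.9   23. ] z 74.1 maxz
scene c few 0
scene d few 0
scene a [612.8 -17.1  33.6  92. ] z 66.2 maxz
top b [ 442.4 -158.3   27.8   83. ] z 73.1 maxz
top c [ 562.3 -196.1   21.9   59. ] z 84.7 maxz
top d [ 436.3 -316.5   15.2   37. ] z 97.2 maxz
ROW [-0.7263, 0.49, -0.0223, 0.001, 0.0, -0.001] yaw 5.9->6.0 q6~-0.45 rows>=4.4
```

View pics/w9.png

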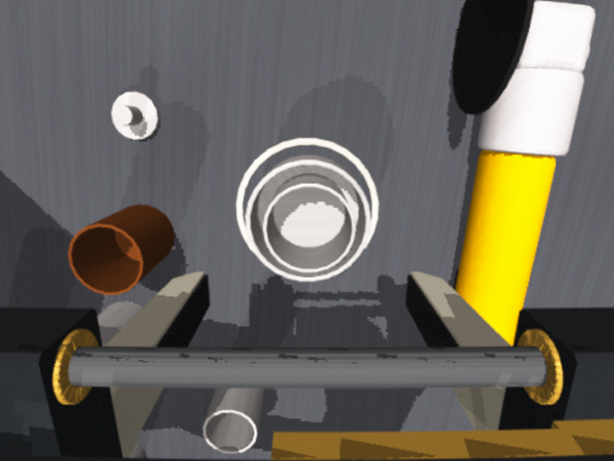

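Pot_a stands in the wide pot (rim at (310,225), z about 66). Now pot_b, the grey one.

step_arm:
  targets: [-0.16,0.11,-0.02,0,0,0,-0.33,0.22,-0.02,0,0,0,-0.48,0.33,-0.02,0,0,0,-0.62,0.42,-0.02,0,0,0,-0.7,0.475,-0.02,0,0,0,-0.726,0.49,-0.02,0,0,0,-0.726,0.49,-0.02,0,0,0,-0.726,0.49,-0.02,0,0,0]

```text
clock: 20.25
position: [443.8, -156.6, 184.3]
tool_rot: [3.137, 0.163, 0.0]
force: [-0.3, -0.1, -0.2]
finger_gap: 93.6
```

```bash
python3 - <<'E'
from h import *
o=settle(4);p=camera_params('wrist');i,d=get_image('wrist');save('w10',i,s=1.2)
f=rims('wrist',{'b':(443,-157),'brown':(460,-56)},H,(i,d),rad=45)
plan(f['b'][0],f['b'][1],61,6)
E
```

```text
{'clock': 20.45, 'position': [443.757, -156.28, 184.256], 'tool_rot': [3.136, 0.165, -0.0], 'force': [1.085, 0.799, 1.136], 'finger_gap': 92.622, 'joint_pos': [-0.576, 0.143, 1.77, -0.001, 1.229, -0.681]}
wrist b [ 442.7 -156.    27.4  565. ] z 72.2 maxz
wrist brown [460.4 -56.6  27.4 709. ] z 72.2 maxz
ROW [-0.0033, -0.0022, 0.493, 0.001, 0.0, 0.0] yaw 6.0->6.0 q6~-0.44 rows>=2.5
```

View pics/w10.png

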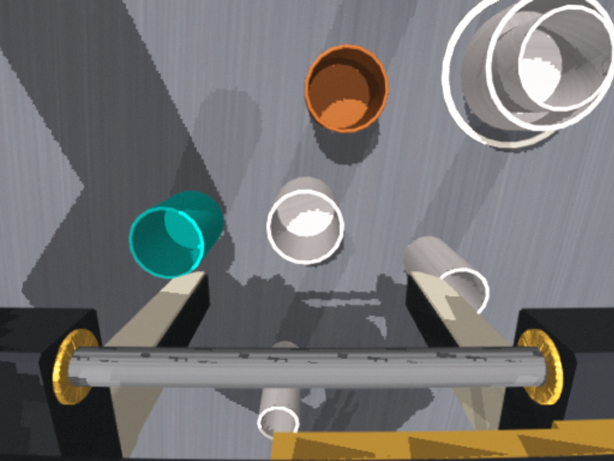

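step_arm:
  targets: [-0.003,-0.001,0.1,0,0,0,-0.003,-0.001,0.25,0,0,0,-0.003,-0.001,0.39,0,0,0,-0.003,-0.001,0.47,0,0,0,-0.003,-0.001,0.493,0,0,0,-0.003,-0.001,0.493,0,0,0,-0.003,-0.001,0.493,0,0,0]
  jaw: 0.18

```text
clock: 21.2
position: [443.8, -156.6, 62.0]
tool_rot: [3.135, 0.165, 0.002]
force: [-0.5, -0.3, 0.4]
finger_gap: 76.4
```

```bash
python3 - <<'E'
from h import *
o=settle(3);plan(442.7,-156.3,61,6)
E
```

```text
{'clock': 21.35, 'position': [443.761, -156.763, 62.216], 'tool_rot': [3.135, 0.165, 0.003], 'force': [0.286, -0.996, 0.732], 'finger_gap': 76.104, 'joint_pos': [-0.577, 0.29, 1.928, -0.001, 0.921, -0.681]}
ROW [-0.004, -0.0023, 0.0049, 0.002, -0.002, 0.0] yaw 6.0->6.0 q6~-0.44 rows>=0.0
```

Close and lift; pot_b's bottom needs to clear about 90.

step_arm:
  targets: [-0.003,-0.001,0.004,0,0,0,-0.003,-0.001,0.004,0,0,0,-0.003,-0.001,0.004,0,0,0,-0.003,-0.001,0.004,0,0,0,-0.003,-0.001,0.004,0,0,0,-0.003,-0.001,0.004,0,0,0]
  jaw: 1

```text
clock: 21.95
position: [442.7, -156.7, 61.6]
tool_rot: [3.135, 0.165, 0.002]
force: [-2.1, -0.4, 6.0]
finger_gap: 58.1
```

step_arm:
  targets: [0,0,-0.03,0,0,0,0,0,-0.13,0,0,0,0,0,-0.25,0,0,0,0,0,-0.36,0,0,0,0,0,-0.46,0,0,0,0,0,-0.5,0,0,0,0,0,-0.5,0,0,0,0,0,-0.5,0,0,0]

```text
clock: 22.75
position: [442.0, -156.0, 185.4]
tool_rot: [3.136, 0.165, 0.0]
force: [-0.3, -0.0, -2.6]
finger_gap: 57.7
```

```bash
cat >> h.py <<'E'
def held(dz=11):
    p=camera_params('wrist');o=observe();i,d=get_image('wrist')
    C=cloud(p,d);z=C[...,2];q=o['position'];m=(d>0)&(np.hypot(C[...,0]-q[0],C[...,1]-q[1])<45)&(abs(z-q[2]-dz)<4)
    f=fitc(C[m]);print('held',np.round(f,1),'off',np.round([f[0]-q[0],f[1]-q[1]],2),'rim above tcp',round(np.median(z[m])-q[2],1));return i,d
E
python3 - <<'E'
from h import *
o=settle(3);i,d=held();save('w11',i,s=1.2)
W=get_image('scene');ring_wide('scene',(612,-16),W=W);rims('scene',{'a':(612.7,-17)},dict(a=66),W,rad=50)
plan(612.7,-17.2,187,6)
E
```

```text
{'clock': 22.9, 'position': [441.721, -155.9, 185.037], 'tool_rot': [3.136, 0.165, -0.002], 'force': [-0.049, 0.075, -2.362], 'finger_gap': 58.018, 'joint_pos': [-0.577, 0.139, 1.772, -0.001, 1.23, -0.682]}
held [ 442.1 -154.6   27.4 1799. ] off [0.37 1.31] rim above tcp 10.6
scene off 169 [612.5 -18.   63.7] [613.  -16.9  72.2  66.7  51. ]
scene wide [612.4 -16.1  47.8 176. ]
scene ring [610.9 -17.4  62.4 145. ] 210
scene a [612.6 -17.2  33.5  83. ] z 66.4 maxz
ROW [0.7374, -0.4807, -0.0072, 0.001, 0.001, 0.0] yaw 6.0->6.0 q6~-0.13 rows>=4.4
```

View pics/w11.png

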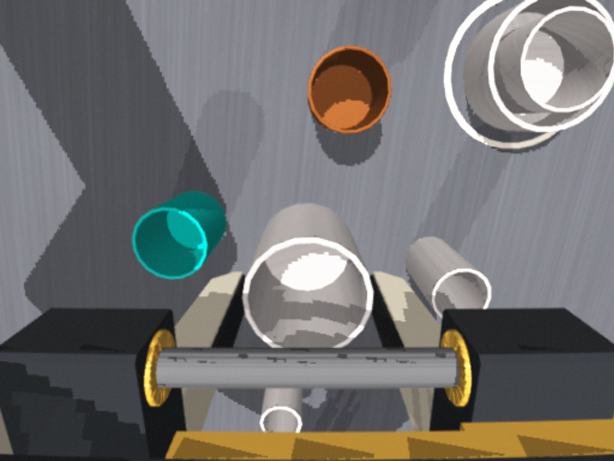

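step_arm:
  targets: [0.15,-0.1,0,0,0,0,0.32,-0.21,0,0,0,0,0.48,-0.31,0,0,0,0,0.63,-0.41,0,0,0,0,0.71,-0.46,0,0,0,0,0.736,-0.477,0,0,0,0,0.736,-0.477,0,0,0,0,0.736,-0.477,0,0,0,0,0.736,-0.477,0,0,0,0]

```text
clock: 23.9
position: [611.5, -19.2, 185.1]
tool_rot: [3.136, 0.163, -0.002]
force: [0.2, 0.4, -3.9]
finger_gap: 57.6
```

```bash
python3 - <<'E'
from h import *
o=settle(4);i,d=held();save('w12',i,s=1.2)
rims('wrist',{'a':(612.7,-17)},dict(a=66),(i,d),rad=42)
plan(612.2,-18,95,6);plan(612.2,-18,75,6)
E
```

```text
{'clock': 24.1, 'position': [612.079, -18.932, 185.555], 'tool_rot': [3.136, 0.163, -0.0], 'force': [0.201, 0.004, -3.099], 'finger_gap': 58.018, 'joint_pos': [-0.212, 0.392, 1.427, -0.002, 1.322, -0.316]}
held [ 612.5  -17.6   27.4 1779. ] off [0.38 1.29] rim above tcp 10.6
wrist a [612.8 -17.   33.4 356. ] z 65.1 maxz
ROW [0.0005, -0.0036, 0.362, 0.001, 0.0, -0.0] yaw 6.0->6.0 q6~-0.13 rows>=1.8
ROW [0.0005, -0.0037, 0.442, 0.001, 0.0, -0.0] yaw 6.0->6.0 q6~-0.13 rows>=2.2
```

View pics/w12.png

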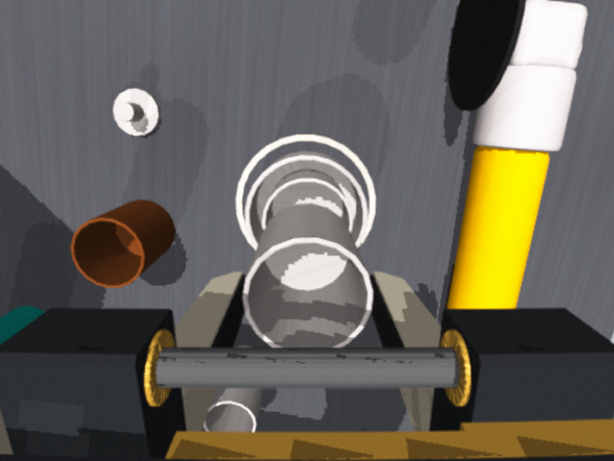

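step_arm:
  targets: [0.001,-0.003,0.06,0,0,0,0.001,-0.003,0.14,0,0,0,0.001,-0.003,0.2,0,0,0,0.001,-0.003,0.21,0,0,0,0.001,-0.003,0.21,0,0,0,0.001,-0.003,0.21,0,0,0]

```text
clock: 24.75
position: [613.0, -18.3, 134.1]
tool_rot: [3.135, 0.164, 0.002]
force: [-0.2, -0.3, -2.5]
finger_gap: 57.8
```

```bash
python3 - <<'E'
from h import *
o=settle(5);plan(612.3,-18.1,76,6)
E
```

```text
{'clock': 25.0, 'position': [612.729, -18.157, 133.746], 'tool_rot': [3.136, 0.164, 0.002], 'force': [0.488, 0.804, -3.503], 'finger_gap': 57.93, 'joint_pos': [-0.211, 0.434, 1.495, -0.002, 1.211, -0.314]}
ROW [-0.0019, -0.0008, 0.231, 0.002, -0.001, -0.0] yaw 6.0->6.0 q6~-0.13 rows>=1.2
```

step_arm:
  targets: [-0.001,0,0.04,0,0,0,-0.002,0,0.08,0,0,0,-0.002,0,0.12,0,0,0,-0.002,0,0.16,0,0,0,-0.002,0,0.2,0,0,0,-0.002,0,0.225,0,0,0,-0.002,0,0.23,0,0,0,-0.002,0,0.23,0,0,0,-0.002,0,0.23,0,0,0]

```text
clock: 25.9
position: [612.7, -18.4, 76.7]
tool_rot: [3.135, 0.164, 0.003]
force: [-0.7, -0.0, -2.4]
finger_gap: 58.0
```

step_arm:
  targets: [0,0,0.004,0,0,0,0,0,0.008,0,0,0,0,0,0.01,0,0,0,0,0,0.01,0,0,0]

```text
clock: 26.3
position: [612.7, -18.4, 74.2]
tool_rot: [3.135, 0.164, 0.003]
force: [0.4, -0.1, -3.2]
finger_gap: 57.9
```

step_arm:
  targets: [0,0,0.004,0,0,0,0,0,0.008,0,0,0,0,0,0.008,0,0,0,0,0,0.008,0,0,0]

```text
clock: 26.7
position: [612.6, -18.4, 72.1]
tool_rot: [3.135, 0.164, 0.003]
force: [0.8, -0.2, -3.4]
finger_gap: 58.0
```

step_arm:
  targets: [0,0,0.003,0,0,0,0,0,0.006,0,0,0,0,0,0.006,0,0,0,0,0,0.006,0,0,0]

```text
clock: 27.1
position: [612.7, -18.4, 70.7]
tool_rot: [3.135, 0.164, 0.003]
force: [-1.1, -0.9, -2.4]
finger_gap: 57.6
```

step_arm:
  targets: [0,0,0.003,0,0,0,0,0,0.005,0,0,0,0,0,0.005,0,0,0]

```text
clock: 27.4
position: [612.7, -18.5, 70.6]
tool_rot: [3.135, 0.164, 0.004]
force: [-3.2, 0.4, 5.0]
finger_gap: 57.8
```

step_arm:
  targets: [0,0,0,0,0,0,0,0,0,0,0,0,0,0,0,0,0,0]
  jaw: 0.15

```text
clock: 27.7
position: [613.1, -18.5, 70.7]
tool_rot: [3.135, 0.164, 0.005]
force: [-0.3, -0.8, -0.0]
finger_gap: 76.8
```

step_arm:
  targets: [0,0,-0.03,0,0,0,0,0,-0.15,0,0,0,0,0,-0.3,0,0,0,0,0,-0.45,0,0,0,0,0,-0.5,0,0,0,0,0,-0.5,0,0,0,0,0,-0.5,0,0,0]

```text
clock: 28.4
position: [612.0, -18.1, 194.6]
tool_rot: [3.135, 0.164, 0.003]
force: [0.3, -0.7, -0.2]
finger_gap: 79.1
```

```bash
python3 - <<'E'
from h import *
o=settle(4);i,d=ring_wide('wrist',(611,-17));save('w13',i,s=1.2)
rims('wrist',{'b':(612,-17)},dict(b=82),(i,d),rad=50)
W=get_image('scene');rims('scene',{'c':(564,-194),'d':(437.5,-315)},H,W,rad=45);rims('scene',{'b':(612,-16)},dict(b=82),W,rad=50)
plan(564.2,-193.5,190,6)
E
```

```text
{'clock': 28.6, 'position': [611.719, -18.052, 193.722], 'tool_rot': [3.136, 0.164, -0.0], 'force': [-0.551, 0.072, -0.981], 'finger_gap': 79.025, 'joint_pos': [-0.211, 0.386, 1.416, -0.002, 1.339, -0.315]}
wrist off 922 [612.3 -13.7  64.1] [612.5 -15.9  69.4  66.4   8.1]
wrist wide [ 611.4  -16.5   47.3 1333. ]
wrist ring [ 610.8  -19.1   63.1 1163. ] 1442
wrist b [613.1 -17.6  27.4 575. ] z 81.4 maxz
scene c few 0
scene d few 5
scene b [612.8 -17.3  27.5  82. ] z 82.4 maxz
ROW [-0.2636, 0.6775, 0.0185, 0.002, -0.001, -0.0] yaw 6.0->6.0 q6~-0.44 rows>=3.6
```

View pics/w13.png

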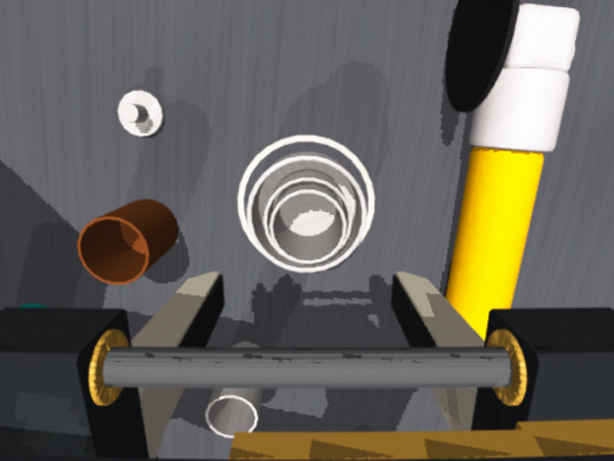

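Pot_b is nested (rim z about 82 at (310,228)). Now pot_c.

step_arm:
  targets: [-0.06,0.15,0.01,0,0,0,-0.12,0.32,0.015,0,0,0,-0.18,0.48,0.015,0,0,0,-0.24,0.61,0.015,0,0,0,-0.26,0.66,0.015,0,0,0,-0.263,0.677,0.015,0,0,0,-0.263,0.677,0.015,0,0,0,-0.263,0.677,0.015,0,0,0]
  jaw: 0.25

```text
clock: 29.5
position: [564.8, -191.9, 190.7]
tool_rot: [3.136, 0.166, 0.001]
force: [0.5, 1.0, -0.1]
finger_gap: 69.5
```

```bash
python3 - <<'E'
from h import *
o=settle(4);p=camera_params('wrist');i,d=get_image('wrist');save('w14',i,s=1.2)
f=rims('wrist',{'c':(564,-193.5)},H,(i,d),rad=45)
plan(f['c'][0],f['c'][1],73,6)
E
```

```text
{'clock': 29.7, 'position': [564.721, -192.13, 190.903], 'tool_rot': [3.135, 0.166, 0.002], 'force': [0.154, 0.267, 0.346], 'finger_gap': 69.516, 'joint_pos': [-0.514, 0.359, 1.463, -0.001, 1.318, -0.62]}
wrist c [ 564.3 -193.9   21.4  449. ] z 84.2 maxz
ROW [-0.0024, 0.0053, 0.4717, 0.002, -0.001, 0.001] yaw 6.1->6.0 q6~-0.44 rows>=2.4
```

View pics/w14.png

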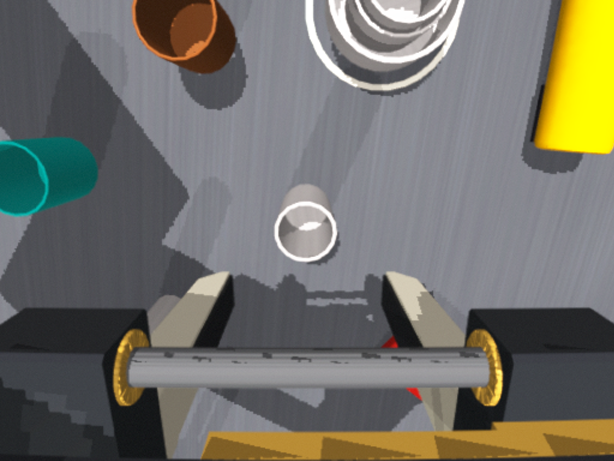

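step_arm:
  targets: [-0.002,0.005,0.1,0,0,0,-0.002,0.005,0.25,0,0,0,-0.002,0.005,0.38,0,0,0,-0.002,0.005,0.45,0,0,0,-0.002,0.005,0.472,0,0,0,-0.002,0.005,0.472,0,0,0,-0.002,0.005,0.472,0,0,0]

```text
clock: 30.45
position: [565.3, -194.1, 74.1]
tool_rot: [3.134, 0.167, 0.004]
force: [0.2, -0.0, 1.2]
finger_gap: 69.7
```

```bash
python3 - <<'E'
from h import *
o=settle(4);plan(564.3,-193.9,73,6)
E
```

```text
{'clock': 30.65, 'position': [565.15, -194.168, 74.169], 'tool_rot': [3.134, 0.166, 0.005], 'force': [-0.471, 1.253, -0.257], 'finger_gap': 70.071, 'joint_pos': [-0.517, 0.468, 1.604, -0.001, 1.065, -0.622]}
ROW [-0.0033, -0.0014, 0.0047, 0.003, -0.003, 0.001] yaw 6.1->6.0 q6~-0.44 rows>=0.0
```

step_arm:
  targets: [-0.003,-0.001,0.004,0.003,-0.003,0,-0.003,-0.001,0.004,0.003,-0.003,0,-0.003,-0.001,0.004,0.003,-0.003,0,-0.003,-0.001,0.004,0.003,-0.003,0,-0.003,-0.001,0.004,0.003,-0.003,0,-0.003,-0.001,0.004,0.003,-0.003,0]
  jaw: 1

```text
clock: 31.25
position: [564.3, -194.1, 73.3]
tool_rot: [3.137, 0.166, -0.001]
force: [-2.0, -0.3, 1.8]
finger_gap: 45.2
```

step_arm:
  targets: [0,0,-0.03,0,0,0,0,0,-0.13,0,0,0,0,0,-0.25,0,0,0,0,0,-0.36,0,0,0,0,0,-0.46,0,0,0,0,0,-0.52,0,0,0,0,0,-0.54,0,0,0,0,0,-0.54,0,0,0]

```text
clock: 32.05
position: [564.5, -194.0, 208.7]
tool_rot: [3.137, 0.166, 0.0]
force: [-0.1, 0.6, -2.0]
finger_gap: 45.4
```

```bash
python3 - <<'E'
from h import *
o=settle(4);i,d=held();save('w15',i,s=1.2)
W=get_image('scene');ring_wide('scene',(612,-16),W=W);rims('scene',{'b':(613,-17)},dict(b=82),W,rad=50)
plan(612.9,-18,207,6)
E
```

```text
{'clock': 32.25, 'position': [563.675, -193.665, 206.77], 'tool_rot': [-3.136, -0.166, 0.004], 'force': [-0.185, -0.356, -2.707], 'finger_gap': 45.364, 'joint_pos': [-0.518, 0.351, 1.436, -0.0, 1.358, -0.624]}
held [ 564.1 -192.8   21.5 1586. ] off [0.43 0.82] rim above tcp 10.9
scene off 215 [617.6 -10.5  64.1] [614.8 -15.3  64.8  67.6  22.6]
scene wide [612.5 -15.9  47.7 157. ]
scene ring [610.2 -18.2  62.7 191. ] 214
scene b [613.  -17.4  27.5  76. ] z 82.2 maxz
ROW [0.2693, -0.6786, 0.0005, -0.001, 0.002, 0.001] yaw 6.1->6.0 q6~-0.13 rows>=3.7
```

View pics/w15.png

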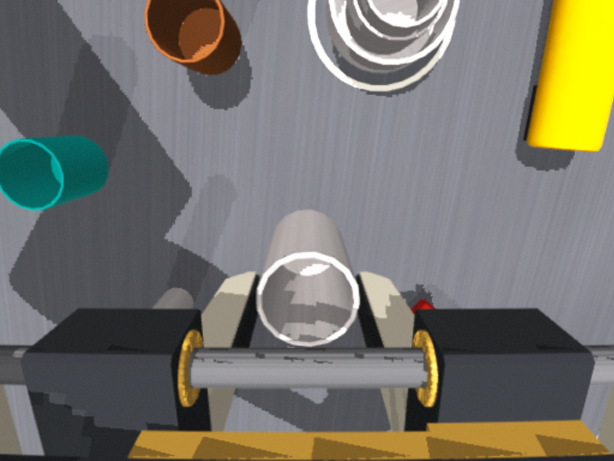

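step_arm:
  targets: [0.06,-0.15,0,0,0,0,0.12,-0.32,0,0,0,0,0.18,-0.48,0,0,0,0,0.24,-0.61,0,0,0,0,0.265,-0.66,0,0,0,0,0.269,-0.678,0,0,0,0,0.269,-0.678,0,0,0,0,0.269,-0.678,0,0,0,0,0.269,-0.678,0,0,0,0]

```text
clock: 33.25
position: [612.6, -19.7, 207.1]
tool_rot: [-3.137, -0.163, 0.004]
force: [-0.2, -0.6, -2.6]
finger_gap: 45.5
```

```bash
python3 - <<'E'
from h import *
o=settle(5);i,d=held();save('w16',i,s=1.2)
rims('wrist',{'b':(613,-17)},dict(b=82),(i,d),rad=42)
plan(612.7,-18.2,163,6);plan(612.7,-18.2,90,6)
E
```

```text
{'clock': 33.5, 'position': [612.775, -18.809, 207.204], 'tool_rot': [-3.136, -0.165, 0.003], 'force': [-0.48, -0.121, -2.379], 'finger_gap': 45.228, 'joint_pos': [-0.213, 0.38, 1.391, 0.0, 1.373, -0.318]}
held [ 613.2  -18.    21.5 1572. ] off [0.41 0.78] rim above tcp 10.9
wrist b [612.9 -17.5  27.5 303. ] z 81.2 maxz
ROW [0.0002, -0.0015, 0.1768, -0.001, 0.002, 0.0] yaw 6.0->6.0 q6~-0.13 rows>=0.9
ROW [0.0008, -0.0012, 0.4688, -0.001, 0.002, 0.0] yaw 6.0->6.0 q6~-0.13 rows>=2.3
```

View pics/w16.png

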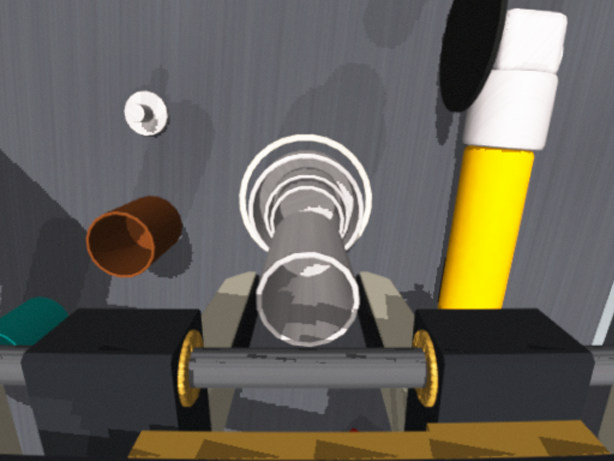

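step_arm:
  targets: [0,-0.001,0.06,-0.001,0.002,0,0,-0.001,0.13,-0.001,0.002,0,0,-0.001,0.17,-0.001,0.002,0,0,-0.001,0.177,-0.001,0.002,0,0,-0.001,0.177,-0.001,0.002,0,0,-0.001,0.177,-0.001,0.002,0]

```text
clock: 34.15
position: [613.3, -18.5, 163.8]
tool_rot: [3.137, 0.165, 0.002]
force: [0.7, 0.1, -3.6]
finger_gap: 44.9
```

```bash
python3 - <<'E'
from h import *
o=settle(5);plan(612.6,-18.2,91,6)
E
```

```text
{'clock': 34.4, 'position': [612.918, -18.375, 163.493], 'tool_rot': [3.137, 0.165, 0.001], 'force': [-0.163, 0.951, -2.135], 'finger_gap': 45.07, 'joint_pos': [-0.212, 0.41, 1.456, 0.0, 1.275, -0.317]}
ROW [-0.0014, -0.0009, 0.29, 0.0, -0.001, 0.0] yaw 6.0->6.0 q6~-0.13 rows>=1.4
```

step_arm:
  targets: [-0.002,-0.001,0.04,0,0,0,-0.002,-0.001,0.08,0,0,0,-0.002,-0.001,0.12,0,0,0,-0.002,-0.001,0.17,0,0,0,-0.002,-0.001,0.22,0,0,0,-0.002,-0.001,0.26,0,0,0,-0.002,-0.001,0.285,0,0,0,-0.002,-0.001,0.288,0,0,0,-0.002,-0.001,0.288,0,0,0,-0.002,-0.001,0.288,0,0,0]

```text
clock: 35.4
position: [613.0, -18.3, 92.1]
tool_rot: [3.137, 0.165, 0.003]
force: [-0.4, 0.0, -2.5]
finger_gap: 45.1
```

step_arm:
  targets: [0,0,0.004,0,0,0,0,0,0.008,0,0,0,0,0,0.01,0,0,0,0,0,0.01,0,0,0]

```text
clock: 35.8
position: [612.9, -18.3, 89.6]
tool_rot: [3.137, 0.165, 0.003]
force: [0.6, -0.2, -3.0]
finger_gap: 45.3
```

step_arm:
  targets: [0,0,0.004,0,0,0,0,0,0.006,0,0,0,0,0,0.006,0,0,0,0,0,0.006,0,0,0]

```text
clock: 36.2
position: [612.9, -18.3, 88.1]
tool_rot: [3.137, 0.165, 0.003]
force: [0.2, 0.2, -2.4]
finger_gap: 45.0
```

step_arm:
  targets: [0,0,0.003,0,0,0,0,0,0.006,0,0,0,0,0,0.006,0,0,0,0,0,0.006,0,0,0]

```text
clock: 36.6
position: [612.9, -18.3, 86.5]
tool_rot: [3.137, 0.165, 0.003]
force: [-0.8, 0.3, -2.5]
finger_gap: 45.6
```

step_arm:
  targets: [0,0,0.003,0,0,0,0,0,0.004,0,0,0,0,0,0.004,0,0,0]

```text
clock: 36.9
position: [613.1, -18.5, 86.2]
tool_rot: [3.136, 0.165, 0.004]
force: [-1.7, -1.4, 4.1]
finger_gap: 45.4
```

Contact. Release and rise.

step_arm:
  targets: [0,0,0,0,0,0,0,0,0,0,0,0,0,0,0,0,0,0]
  jaw: 0.3

```text
clock: 37.2
position: [613.3, -18.4, 86.2]
tool_rot: [3.136, 0.165, 0.005]
force: [0.3, 0.1, 1.1]
finger_gap: 63.0
```

step_arm:
  targets: [0,0,-0.03,0,0,0,0,0,-0.15,0,0,0,0,0,-0.3,0,0,0,0,0,-0.42,0,0,0,0,0,-0.46,0,0,0,0,0,-0.46,0,0,0,0,0,-0.46,0,0,0]

```text
clock: 37.9
position: [612.2, -18.2, 199.8]
tool_rot: [3.137, 0.165, 0.002]
force: [-0.0, -0.1, -0.9]
finger_gap: 65.1
```

```bash
python3 - <<'E'
from h import *
o=settle(4);i,d=ring_wide('wrist',(611,-17));save('w17',i,s=1.2)
rims('wrist',{'c':(613,-18)},dict(c=98),(i,d),rad=50)
W=get_image('scene');rims('scene',{'d':(437.5,-315)},H,W,rad=45);rims('scene',{'c':(612,-16)},dict(c=98),W,rad=50)
W=get_image('top');rims('top',{'d':(437.5,-315)},H,W,rad=45)
plan(437.2,-315,205,6)
E
```

```text
{'clock': 38.1, 'position': [612.089, -18.199, 199.298], 'tool_rot': [3.137, 0.165, -0.0], 'force': [0.084, 0.239, -0.353], 'finger_gap': 65.051, 'joint_pos': [-0.212, 0.383, 1.407, -0.0, 1.352, -0.317]}
wrist off 941 [611.8 -10.1  64. ] [612.4 -15.6  69.4  66.2   8.7]
wrist wide [ 611.4  -16.6   47.3 1270. ]
wrist ring [ 610.8  -19.2   63.1 1117. ] 1422
wrist c [613.7 -18.5  21.4 474. ] z 97.5 maxz
scene d few 7
scene c [613.5 -18.4  21.7  67. ] z 98.4 maxz
top d [ 436.3 -315.9   15.1   41. ] z 97.3 maxz
ROW [-0.8224, 1.1066, -0.0196, 0.001, -0.001, 0.0] yaw 6.0->6.0 q6~-0.73 rows>=6.9
```

View pics/w17.png

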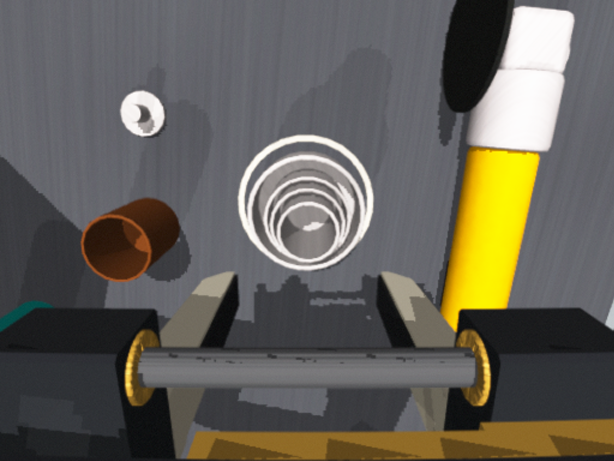

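Pot_c is nested (rim z 98). Now the slim pot_d.

step_arm:
  targets: [-0.1,0.13,-0.02,0,0,0,-0.25,0.33,-0.02,0,0,0,-0.41,0.55,-0.02,0,0,0,-0.41,0.55,-0.02,0,0,0,-0.41,0.55,-0.02,0,0,0]

```text
clock: 38.75
position: [523.3, -169.1, 205.1]
tool_rot: [3.136, 0.158, 0.001]
force: [0.1, -0.0, -0.2]
finger_gap: 65.1
```

```bash
python3 - <<'E'
from h import *
o=st();plan(437.2,-315,205,6)
E
```

```text
{'clock': 38.75, 'position': [523.341, -169.063, 205.063], 'tool_rot': [3.136, 0.158, 0.001], 'force': [0.11, -0.005, -0.219], 'finger_gap': 65.053, 'joint_pos': [-0.515, 0.267, 1.557, -0.001, 1.316, -0.615]}
ROW [-0.4016, 0.5461, 0.0009, 0.001, -0.0, -0.004] yaw 5.8->6.0 q6~-0.73 rows>=3.4
```

step_arm:
  targets: [-0.1,0.13,0,0,0,0,-0.22,0.3,0,0,0,0,-0.33,0.45,0,0,0,0,-0.39,0.53,0,0,0,-0.004,-0.401,0.545,0,0,0,-0.004,-0.401,0.545,0,0,0,-0.004,-0.401,0.545,0,0,0,-0.004,-0.401,0.545,0,0,0,-0.004]

```text
clock: 39.55
position: [438.2, -313.2, 205.2]
tool_rot: [3.136, 0.168, 0.001]
force: [-0.3, 0.4, -0.3]
finger_gap: 65.2
```

```bash
python3 - <<'E'
from h import *
o=settle(5);p=camera_params('wrist');i,d=get_image('wrist');save('w18',i,s=1.2)
f=rims('wrist',{'d':(437.5,-315)},H,(i,d),rad=45)
plan(f['d'][0],f['d'][1],85,6)
E
```

```text
{'clock': 39.8, 'position': [437.745, -314.1, 205.296], 'tool_rot': [3.136, 0.166, 0.001], 'force': [0.19, 0.145, 0.629], 'finger_gap': 64.522, 'joint_pos': [-0.829, 0.247, 1.584, -0.0, 1.309, -0.935]}
wrist d [ 437.3 -314.6   15.5  328. ] z 96.1 maxz
ROW [-0.0015, 0.0004, 0.4811, 0.001, -0.0, 0.001] yaw 6.1->6.0 q6~-0.73 rows>=2.4
```

View pics/w18.png

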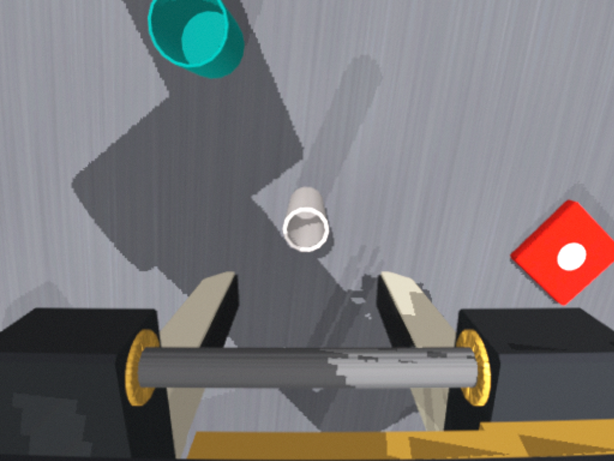

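Pot_d is at (306,230), between the fingers. Descend and grip.

step_arm:
  targets: [-0.0015,0.001,0.1,0,0,0,-0.0015,0.001,0.25,0,0,0,-0.0015,0.001,0.38,0,0,0,-0.0015,0.001,0.46,0,0,0,-0.0015,0.001,0.481,0,0,0,-0.0015,0.001,0.481,0,0,0,-0.0015,0.001,0.481,0,0,0]

```text
clock: 40.55
position: [438.1, -315.4, 86.2]
tool_rot: [3.134, 0.166, 0.003]
force: [-0.0, 0.0, 0.3]
finger_gap: 64.8
```

```bash
python3 - <<'E'
from h import *
o=settle(4);plan(437.3,-314.9,85,6)
E
```

```text
{'clock': 40.75, 'position': [437.968, -315.343, 86.247], 'tool_rot': [3.134, 0.166, 0.003], 'force': [0.293, 0.176, -0.612], 'finger_gap': 64.815, 'joint_pos': [-0.83, 0.364, 1.739, -0.001, 1.035, -0.936]}
ROW [-0.0025, -0.0021, 0.005, 0.003, -0.002, 0.001] yaw 6.1->6.0 q6~-0.73 rows>=0.0
```

step_arm:
  targets: [-0.0025,-0.002,0.004,0.003,-0.002,0,-0.0025,-0.002,0.004,0.003,-0.002,0,-0.0025,-0.002,0.004,0.003,-0.002,0,-0.0025,-0.002,0.004,0.003,-0.002,0,-0.0025,-0.002,0.004,0.003,-0.002,0,-0.0025,-0.002,0.004,0.003,-0.002,0]
  jaw: 1

```text
clock: 41.35
position: [437.2, -314.9, 85.2]
tool_rot: [3.137, 0.166, -0.001]
force: [-0.4, -0.6, 0.9]
finger_gap: 33.7
```

step_arm:
  targets: [0,0,-0.03,0,0,0,0,0,-0.13,0,0,0,0,0,-0.25,0,0,0,0,0,-0.36,0,0,0,0,0,-0.46,0,0,0,0,0,-0.54,0,0,0,0,0,-0.58,0,0,0,0,0,-0.58,0,0,0]

```text
clock: 42.15
position: [437.7, -315.3, 231.6]
tool_rot: [3.135, 0.166, 0.002]
force: [-0.8, 0.2, -2.4]
finger_gap: 33.6
```

```bash
python3 - <<'E'
from h import *
o=settle(4);i,d=held();save('w19',i,s=1.2)
W=get_image('scene');ring_wide('scene',(612,-16),W=W);rims('scene',{'c':(613.5,-18.4)},dict(c=98),W,rad=40)
plan(613.2,-19,230,6)
E
```

```text
{'clock': 42.35, 'position': [436.669, -314.227, 228.756], 'tool_rot': [-3.135, -0.166, 0.003], 'force': [0.861, -0.06, -1.581], 'finger_gap': 33.473, 'joint_pos': [-0.831, 0.232, 1.545, -0.0, 1.367, -0.937]}
held [ 437.1 -313.2   15.6 1050. ] off [0.43 1.07] rim above tcp 10.8
scene off 181 [619.1  -6.   64.5] [616.1 -13.   59.6  66.5  50.8]
scene wide [612.4 -15.9  47.8 163. ]
scene ring [610.2 -18.6  62.7 188. ] 202
scene c [614.6 -18.5  21.7  59. ] z 98.7 maxz
ROW [0.8265, -1.1004, -0.0037, -0.002, 0.002, 0.001] yaw 6.1->6.0 q6~-0.14 rows>=6.9
```

View pics/w19.png

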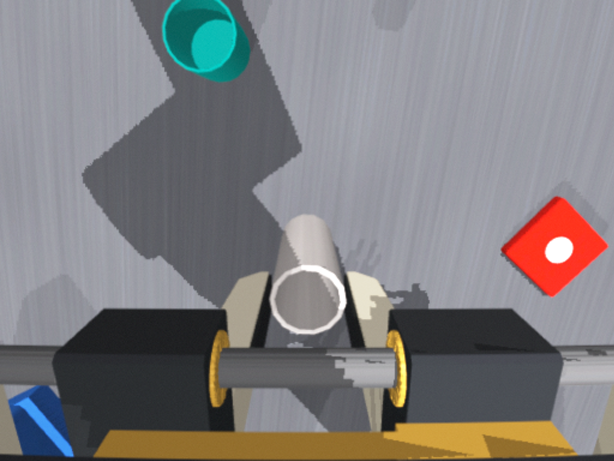

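step_arm:
  targets: [0.1,-0.13,0,0,0,0,0.25,-0.33,0,0,0,0,0.41,-0.55,0,0,0,0,0.41,-0.55,0,0,0,0,0.41,-0.55,0,0,0,0]

```text
clock: 42.95
position: [525.4, -162.9, 228.2]
tool_rot: [-3.133, -0.173, 0.003]
force: [-0.4, -0.4, -2.2]
finger_gap: 33.5
```

```bash
python3 - <<'E'
from h import *
o=st();plan(613.3,-19.2,230,6)
E
```

```text
{'clock': 42.95, 'position': [525.443, -162.906, 228.231], 'tool_rot': [-3.133, -0.173, 0.003], 'force': [-0.426, -0.388, -2.166], 'finger_gap': 33.524, 'joint_pos': [-0.505, 0.255, 1.516, 0.002, 1.374, -0.616]}
ROW [0.4126, -0.5326, -0.0057, -0.004, 0.002, 0.005] yaw 6.3->6.0 q6~-0.14 rows>=3.4
```

step_arm:
  targets: [0.1,-0.13,0,0,0,0,0.23,-0.3,0,0,0,0,0.34,-0.44,0,-0.002,0.001,0,0.395,-0.51,0,-0.004,0.002,0.005,0.412,-0.532,0,-0.004,0.002,0.005,0.412,-0.532,0,-0.004,0.002,0.005,0.412,-0.532,0,-0.004,0.002,0.005,0.412,-0.532,0,-0.004,0.002,0.005]

```text
clock: 43.75
position: [612.6, -21.0, 228.5]
tool_rot: [3.137, 0.162, -0.001]
force: [0.1, -0.4, -2.5]
finger_gap: 33.3
```

```bash
python3 - <<'E'
from h import *
o=settle(6);i,d=held();save('w20',i,s=1.2)
rims('wrist',{'c':(613.5,-18.5)},dict(c=98),(i,d),rad=35)
plan(613.3,-19.2,192,6)
E
```

```text
{'clock': 44.05, 'position': [613.011, -19.885, 228.72], 'tool_rot': [3.137, 0.164, 0.0], 'force': [0.216, -0.01, -2.701], 'finger_gap': 34.001, 'joint_pos': [-0.214, 0.367, 1.359, -0.0, 1.416, -0.318]}
held [ 613.4  -18.7   15.6 1063. ] off [0.39 1.15] rim above tcp 10.8
wrist c [614.9 -18.5  21.5 253. ] z 97.1 maxz
ROW [0.0011, -0.002, 0.1468, 0.0, -0.0, -0.0] yaw 6.0->6.0 q6~-0.14 rows>=0.7
```

View pics/w20.png

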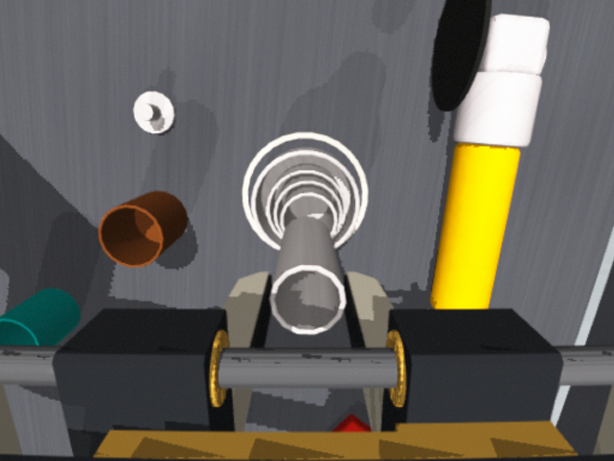

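```bash
python3 - <<'E'
from h import *
W=get_image('scene');ring_wide('scene',(612,-16),W=W)
for n,z,r in (('a',66,48),('b',82,40),('c',98,40),('c',98,30)): rims('scene',{n:(613,-18)},{n:z},W,rad=r,tol=2.5)
Ww=get_image('wrist')
for n,z,r in (('a',66,45),('b',82,40),('c',98,40),('c',98,30)): rims('wrist',{n:(613,-18)},{n:z},Ww,rad=r,tol=2.5)
p=camera_params('wrist');C=cloud(p,Ww[1]);m=(np.hypot(C[...,0]-613,C[...,1]+18)<30)&(abs(C[...,2]-97.5)<2)
P=C[m];t=np.degrees(np.arctan2(P[:,1]+18.5,P[:,0]-614.5));print(np.histogram(t,12)[0])
Q=P;print(Q.min(0),Q.max(0))
save('s20',W[0],(180,110,290,210),6)
E
```

```text
scene off 177 [618.6  -5.9  64.5] [616.3 -12.8  58.   66.7  50.8]
scene wide [612.3 -16.   47.8 169. ]
scene ring [610.5 -18.5  63.2 163. ] 217
scene a [617.1 -13.   27.5  52. ] z 66.4 maxz
scene b [615.8 -14.5  25.   49. ] z 82.1 maxz
scene c [614.7 -18.5  21.5  59. ] z 98.6 maxz
scene c [614.7 -18.5  21.5  59. ] z 98.6 maxz
wrist a [612.9 -17.2  33.5 340. ] z 65.2 maxz
wrist b [614.3 -17.7  27.5 306. ] z 81.2 maxz
wrist c [614.9 -18.5  21.4 249. ] z 97.2 maxz
wrist c [614.9 -18.5  21.4 249. ] z 97.2 maxz
[30  0  0  0  0 29 33 29 33 32 32 31]
[592.26356651 -30.04765313  95.51164557] [637.65640087   4.05426048  99.18359062]
```

View pics/s20.png

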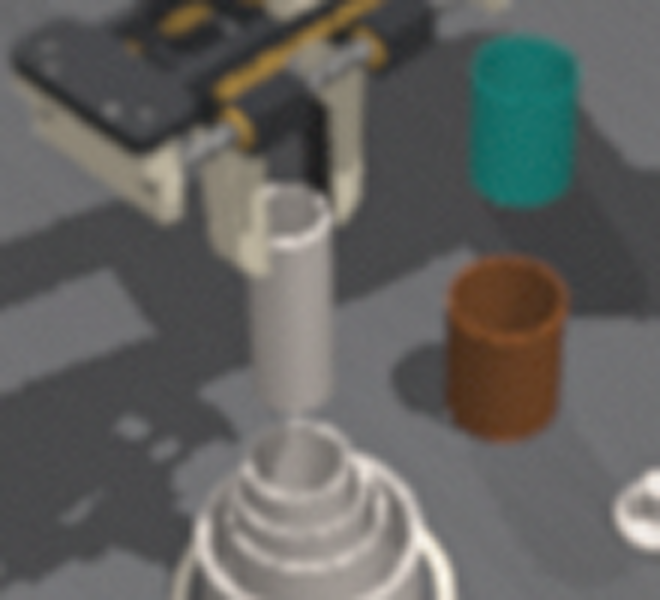

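Pots b and c have shifted about 1 mm in x (both cameras agree), as from a small knock. I re-aim on pot_c at (614.9,-18.5).

```bash
python3 - <<'E'
from h import *
o=st();plan(614.5,-19.4,192,6,o)
E
```

```text
{'clock': 44.2, 'position': [613.113, -19.462, 228.631], 'tool_rot': [3.137, 0.165, 0.0], 'force': [-0.421, 0.763, -2.149], 'finger_gap': 33.612, 'joint_pos': [-0.213, 0.367, 1.358, -0.0, 1.416, -0.318]}
ROW [0.0055, 0.0003, 0.1465, 0.0, -0.0, 0.0] yaw 6.0->6.0 q6~-0.14 rows>=0.7
```

step_arm:
  targets: [0.005,0,0.05,0,0,0,0.005,0,0.1,0,0,0,0.005,0,0.14,0,0,0,0.005,0,0.147,0,0,0,0.005,0,0.147,0,0,0,0.005,0,0.147,0,0,0]

```text
clock: 44.8
position: [614.6, -19.4, 192.1]
tool_rot: [3.137, 0.165, 0.001]
force: [0.1, 0.2, -1.8]
finger_gap: 33.9
```

```bash
python3 - <<'E'
from h import *
o=settle(6);i,d=held()
rims('wrist',{'c':(614,-18.5)},dict(c=98),(i,d),rad=35,tol=2.5)
plan(614.5,-19.4,106,6)
E
```

```text
{'clock': 45.1, 'position': [614.546, -19.368, 192.269], 'tool_rot': [3.137, 0.165, 0.001], 'force': [-0.055, 0.46, -2.248], 'finger_gap': 33.348, 'joint_pos': [-0.213, 0.391, 1.412, -0.0, 1.338, -0.318]}
held [ 614.9  -18.2   15.6 1046. ] off [0.34 1.16] rim above tcp 10.8
wrist c [614.7 -18.7  21.5 310. ] z 97.0 maxz
ROW [-0.0003, -0.0, 0.3449, 0.0, -0.001, 0.0] yaw 6.0->6.0 q6~-0.14 rows>=1.7
```

step_arm:
  targets: [0,0.001,0.03,0,0,0,0,0.001,0.07,0,0,0,0,0.001,0.12,0,0,0,0,0.001,0.17,0,0,0,0,0.001,0.22,0,0,0,0,0.001,0.27,0,0,0,0,0.001,0.315,0,0,0,0,0.001,0.338,0,0,0,0,0.001,0.342,0,0,0,0,0.001,0.342,0,0,0]

```text
clock: 46.15
position: [614.8, -19.7, 106.8]
tool_rot: [3.137, 0.165, 0.001]
force: [-0.4, 0.0, -2.5]
finger_gap: 33.4
```

step_arm:
  targets: [0,0,0.004,0,0,0,0,0,0.008,0,0,0,0,0,0.008,0,0,0,0,0,0.008,0,0,0]

```text
clock: 46.55
position: [614.9, -19.7, 105.0]
tool_rot: [3.137, 0.165, 0.002]
force: [-0.7, 0.8, -1.5]
finger_gap: 33.4
```

step_arm:
  targets: [0,0,0.004,0,0,0,0,0,0.006,0,0,0,0,0,0.006,0,0,0,0,0,0.006,0,0,0]

```text
clock: 46.95
position: [614.8, -19.7, 103.5]
tool_rot: [3.137, 0.165, 0.002]
force: [-0.1, -0.3, -2.3]
finger_gap: 33.7
```

step_arm:
  targets: [0,0,0.003,0,0,0,0,0,0.006,0,0,0,0,0,0.006,0,0,0,0,0,0.006,0,0,0]

```text
clock: 47.35
position: [615.0, -19.8, 102.3]
tool_rot: [3.137, 0.165, 0.003]
force: [-1.0, -0.0, 1.8]
finger_gap: 33.6
```

step_arm:
  targets: [0,0,0.003,0,0,0,0,0,0.004,0,0,0,0,0,0.004,0,0,0]

```text
clock: 47.65
position: [615.2, -20.1, 102.2]
tool_rot: [3.136, 0.165, 0.004]
force: [-1.8, -1.2, 5.5]
finger_gap: 33.7
```

Contact; release and go look at the nest.

step_arm:
  targets: [0,0,0,0,0,0,0,0,0,0,0,0,0,0,0,0,0,0]
  jaw: 0.4

```text
clock: 47.95
position: [615.2, -20.0, 102.1]
tool_rot: [3.136, 0.165, 0.004]
force: [-0.3, -0.2, 0.4]
finger_gap: 52.8
```

step_arm:
  targets: [0,0,-0.03,0,0,0,0,0,-0.15,0,0,0,0,0,-0.28,0,0,0,0,0,-0.37,0,0,0,0,0,-0.4,0,0,0,0,0,-0.4,0,0,0,0,0,-0.4,0,0,0]

```text
clock: 48.65
position: [614.3, -19.7, 200.8]
tool_rot: [3.137, 0.165, 0.001]
force: [-0.5, 0.4, -0.4]
finger_gap: 55.8
```

```bash
cat >> h.py <<'E'
def nest(W=None,n='wrist'):
    W=W or get_image(n);ring_wide(n,(612,-16.5),W=W)
    for k,z,r in (('a',66,48),('b',82,40),('c',98,35),('d',114,30)): rims(n,{k:(613.5,-18)},{k:z},W,rad=r,tol=2.5)
    return W
E
python3 - <<'E'
from h import *
o=settle(4);W=nest();save('w21',W[0],s=1.2)
C=cloud(camera_params('wrist'),W[1]);m=(np.hypot(C[...,0]-455,C[...,1]-49)<30)&(C[...,2]>20)&(C[...,2]<34);print('knob',np.round(C[m].mean(0),1),np.round(fitc(C[m]),1),m.sum())
m=(np.hypot(C[...,0]-455,C[...,1]-49)<30)&(C[...,2]>3.5)&(C[...,2]<34);print(cv2.minEnclosingCircle(C[m][:,:2].astype(np.float32)))
plan(455,49.5,200,6)
E
```

```text
{'clock': 48.85, 'position': [614.287, -19.742, 200.523], 'tool_rot': [3.137, 0.165, -0.0], 'force': [-0.709, 0.664, -0.058], 'finger_gap': 55.782, 'joint_pos': [-0.213, 0.386, 1.399, -0.0, 1.356, -0.318]}
wrist off 878 [610.4  -8.6  64.2] [611.6 -14.   69.8  62.   21.5]
wrist wide [ 611.7  -16.6   47.3 1270. ]
wrist ring [ 611.1  -19.3   63.1 1136. ] 1397
wrist a [613.  -17.4  33.6 422. ] z 65.4 maxz
wrist b [614.4 -17.9  27.5 391. ] z 81.4 maxz
wrist c [615.  -18.6  21.4 311. ] z 97.5 maxz
wrist d [615.6 -20.4  15.5 371. ] z 113.3 maxz
knob [456.8  50.3  26.6] [456.4  50.3   6.1 174. ] 216
((456.0664978027344, 50.11891174316406), 20.157560348510742)
ROW [-0.6052, -0.3426, 0.0027, 0.001, -0.0, 0.0] yaw 6.0->6.0 q6~0.00 rows>=3.5
```

View pics/w21.png

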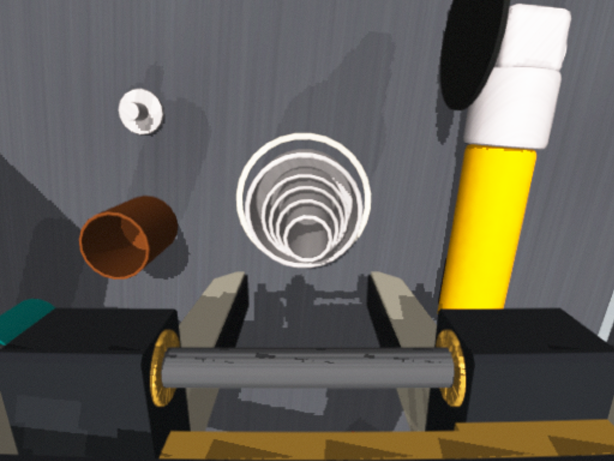

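All four pots are nested, with rims at heights 66, 82, 98 and 114 and the wide pot inside the ring. Now the cap at (141,111).

step_arm:
  targets: [-0.15,-0.085,0,0,0,0,-0.32,-0.18,0,0,0,0,-0.47,-0.265,0,0,0,0,-0.57,-0.325,0,0,0,0,-0.6,-0.344,0,0,0,0,-0.6,-0.344,0,0,0,0,-0.6,-0.344,0,0,0,0,-0.6,-0.344,0.15,0,0,0,-0.6,-0.344,0.2,0,0,0,-0.6,-0.344,0.2,0,0,0]

```text
clock: 49.9
position: [456.1, 49.4, 148.5]
tool_rot: [-3.137, -0.164, 0.006]
force: [0.1, 0.3, -0.3]
finger_gap: 55.6
```

```bash
cat >> h.py <<'E'
def cap(W,g=(456,50),z0=0):
    C=cloud(camera_params('wrist'),W[1]);r=np.hypot(C[...,0]-g[0],C[...,1]-g[1])
    m=(r<14)&(abs(C[...,2]-z0-28)<2.5);print('knob top',np.round(C[m].mean(0),1),'ctr',np.round(cv2.minEnclosingCircle(C[m][:,:2].astype(np.float32)),1) if 0 else np.round(np.r_[cv2.minEnclosingCircle(C[m][:,:2].astype(np.float32))[0],cv2.minEnclosingCircle(C[m][:,:2].astype(np.float32))[1]],1),m.sum())
    m=(r<26)&(abs(C[...,2]-z0-6)<2.5);c=cv2.minEnclosingCircle(C[m][:,:2].astype(np.float32));print('disc',np.round(np.r_[c[0],c[1]],1),m.sum())
E
python3 - <<'E'
from h import *
o=settle(5);W=get_image('wrist');save('w22',W[0],s=1.2);cap(W)
plan(456.2,50.2,11,6)
E
```

```text
{'clock': 50.15, 'position': [457.516, 49.638, 151.62], 'tool_rot': [3.136, 0.164, 0.004], 'force': [0.289, 0.368, 0.196], 'finger_gap': 55.682, 'joint_pos': [-0.135, 0.156, 1.842, -0.001, 1.141, -0.239]}
knob top [455.2  51.1  27.3] ctr [455.5  50.9   7.9] 210
disc [455.2  50.9  19.9] 911
ROW [-0.0056, -0.0029, 0.5624, 0.001, -0.002, 0.0] yaw 6.0->6.0 q6~0.00 rows>=2.8
```

View pics/w22.png

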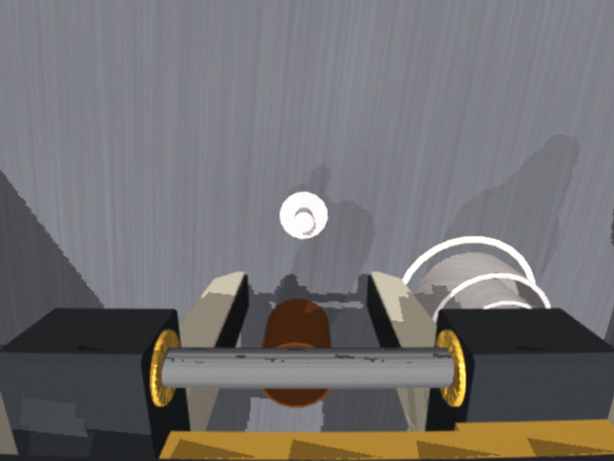

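step_arm:
  targets: [-0.008,-0.004,0.1,0,-0.002,0,-0.008,-0.004,0.22,0,-0.002,0,-0.008,-0.004,0.34,0,-0.002,0,-0.008,-0.004,0.44,0,-0.002,0,-0.008,-0.004,0.5,0,-0.002,0,-0.008,-0.004,0.53,0,-0.002,0,-0.008,-0.004,0.535,0,-0.002,0,-0.008,-0.004,0.535,0,-0.002,0]

```text
clock: 51.0
position: [456.2, 50.4, 18.5]
tool_rot: [3.136, 0.165, 0.002]
force: [-0.3, -0.3, 0.8]
finger_gap: 55.6
```

```bash
python3 - <<'E'
from h import *
o=settle(5);plan(455.4,50.5,10.5,6)
E
```

```text
{'clock': 51.25, 'position': [456.154, 50.357, 18.555], 'tool_rot': [3.136, 0.165, 0.003], 'force': [0.445, -0.474, -0.055], 'finger_gap': 56.133, 'joint_pos': [-0.133, 0.344, 1.995, -0.001, 0.8, -0.237]}
ROW [-0.003, -0.0009, 0.0322, 0.001, -0.002, 0.0] yaw 6.0->6.0 q6~0.01 rows>=0.2
```

step_arm:
  targets: [-0.003,-0.001,0.01,0.001,-0.002,0,-0.003,-0.001,0.02,0.001,-0.002,0,-0.003,-0.001,0.028,0.001,-0.002,0,-0.003,-0.001,0.03,0.001,-0.002,0,-0.003,-0.001,0.03,0.001,-0.002,0]

```text
clock: 51.75
position: [455.2, 50.5, 10.9]
tool_rot: [3.137, 0.165, -0.001]
force: [-0.9, 0.1, -0.5]
finger_gap: 55.5
```

step_arm:
  targets: [0,0,0,0,0,0,0,0,0,0,0,0,0,0,0,0,0,0,0,0,0,0,0,0,0,0,0,0,0,0,0,0,0,0,0,0]
  jaw: 1

```text
clock: 52.35
position: [455.2, 50.5, 10.9]
tool_rot: [3.137, 0.165, -0.001]
force: [-0.5, 0.0, -0.4]
finger_gap: 15.1
```

step_arm:
  targets: [0,0,-0.03,0,0,0,0,0,-0.13,0,0,0,0,0,-0.25,0,0,0,0,0,-0.38,0,0,0,0,0,-0.5,0,0,0,0,0,-0.58,0,0,0,0,0,-0.6,0,0,0,0,0,-0.6,0,0,0]

```text
clock: 53.15
position: [455.6, 50.6, 161.5]
tool_rot: [3.137, 0.165, 0.001]
force: [0.6, 0.1, -1.0]
finger_gap: 15.1
```

```bash
python3 - <<'E'
from h import *
o=settle(4);W=get_image('wrist');save('w23',W[0],s=1.2);q=o['position'];cap(W,q[:2],q[2]-11)
plan(615.6,-20.4,160,6)
E
```

```text
{'clock': 53.35, 'position': [454.34, 50.694, 159.522], 'tool_rot': [-3.137, -0.165, 0.006], 'force': [0.769, 0.567, -1.296], 'finger_gap': 14.993, 'joint_pos': [-0.133, 0.146, 1.832, -0.0, 1.167, -0.238]}
knob top [454.9  52.  176.1] ctr [454.1  53.4  12.1] 730
disc [455.2  51.2  19.9] 1226
ROW [0.6113, 0.3502, -0.0038, -0.0, 0.003, 0.0] yaw 6.0->6.0 q6~-0.14 rows>=3.5
```

View pics/w23.png

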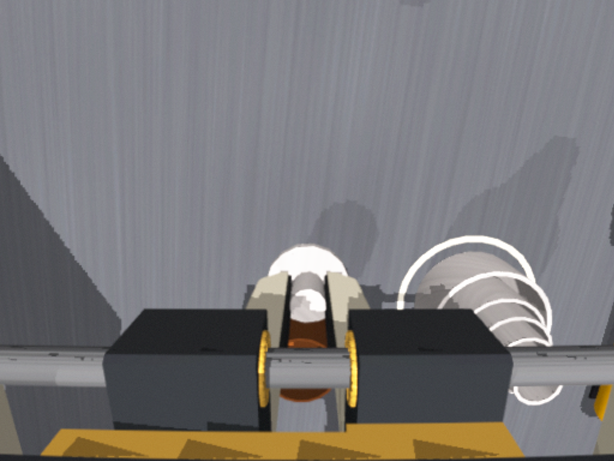

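step_arm:
  targets: [0.15,0.085,0,0,0,0,0.32,0.18,0,0,0,0,0.47,0.27,0,0,0,0,0.57,0.33,0,0,0.003,0,0.609,0.352,0,0,0.003,0,0.609,0.352,0,0,0.003,0,0.609,0.352,0,0,0.003,0,0.609,0.352,0,0,0.003,0]

```text
clock: 54.2
position: [613.7, -20.0, 158.9]
tool_rot: [-3.136, -0.166, 0.003]
force: [0.4, -0.2, -0.2]
finger_gap: 15.3
```

```bash
python3 - <<'E'
from h import *
o=settle(6);W=get_image('wrist');save('w24',W[0],s=1.2);q=o['position'];cap(W,q[:2],q[2]-11)
rims('wrist',{'d':(615,-20)},{'d':114},W,rad=30,tol=2.5);rims('wrist',{'c':(615,-18.5)},{'c':98},W,rad=30,tol=2.5)
S=get_image('scene');rims('scene',{'d':(615,-20)},{'d':114},S,rad=30,tol=2.5);save('s24',S[0],(180,110,290,210),6)
plan(615.1,-21,130,6)
E
```

```text
{'clock': 54.5, 'position': [614.822, -20.575, 159.444], 'tool_rot': [-3.137, -0.165, -0.0], 'force': [-0.605, -0.085, -1.069], 'finger_gap': 15.392, 'joint_pos': [-0.215, 0.417, 1.456, 0.0, 1.269, -0.32]}
knob top [615.2 -19.4 175.8] ctr [614.6 -17.7  12.2] 730
disc [615.7 -20.3  20.1] 1223
wrist d [615.3 -20.2  15.4 216. ] z 113.1 maxz
wrist c [614.7 -18.7  21.4 371. ] z 97.1 maxz
scene d [615.7 -20.7  15.7  41. ] z 113.7 maxz
ROW [0.0006, 0.0012, 0.1171, -0.0, 0.0, 0.0] yaw 6.0->6.0 q6~-0.14 rows>=0.6
```

View pics/w24.png

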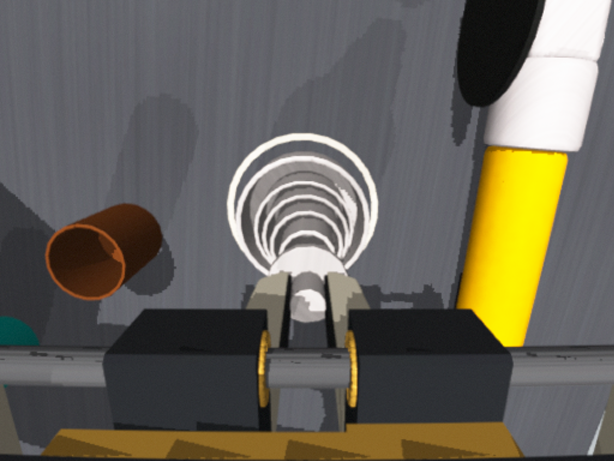

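View pics/s24.png

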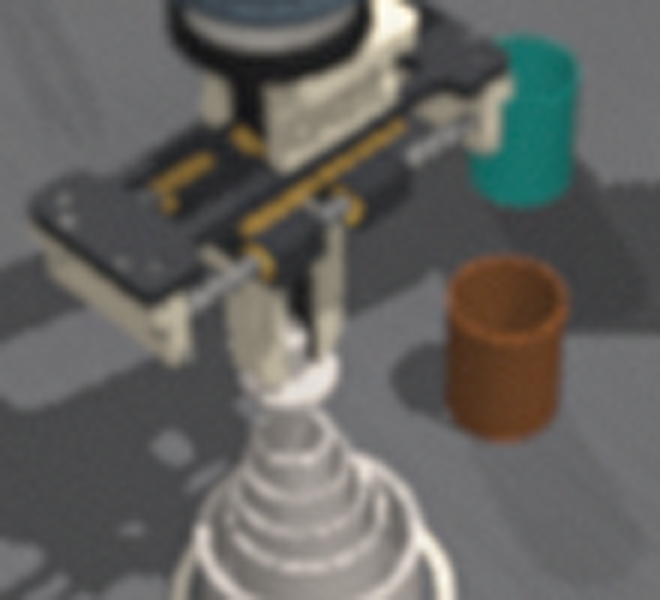

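step_arm:
  targets: [0,0,0.03,0,0,0,0,0,0.06,0,0,0,0,0,0.09,0,0,0,0,0,0.11,0,0,0,0,0,0.118,0,0,0,0,0,0.12,0,0,0,0,0,0.12,0,0,0,0,0,0.12,0,0,0]

```text
clock: 55.4
position: [615.2, -20.8, 129.6]
tool_rot: [-3.137, -0.165, -0.001]
force: [-0.4, 1.0, -0.8]
finger_gap: 15.3
```

```bash
python3 - <<'E'
from h import *
o=settle(5);W=get_image('wrist');q=o['position'];cap(W,q[:2],q[2]-11)
plan(614.8,-20.7,127,6)
E
```

```text
{'clock': 55.65, 'position': [615.083, -20.783, 129.515], 'tool_rot': [-3.137, -0.165, -0.001], 'force': [-0.096, -0.056, 0.059], 'finger_gap': 15.145, 'joint_pos': [-0.215, 0.443, 1.493, 0.0, 1.205, -0.32]}
knob top [615.4 -19.6 145.9] ctr [614.9 -17.7  12. ] 728
disc [615.6 -20.3  20.1] 1211
ROW [-0.0009, -0.0003, 0.0099, -0.0, -0.0, 0.0] yaw 6.0->6.0 q6~-0.14 rows>=0.0
```

step_arm:
  targets: [-0.001,0,0.004,0,0,0,-0.001,0,0.008,0,0,0,-0.001,0,0.01,0,0,0,-0.001,0,0.01,0,0,0]

```text
clock: 56.1
position: [614.7, -20.7, 126.8]
tool_rot: [-3.137, -0.165, 0.0]
force: [0.5, -0.4, -0.0]
finger_gap: 15.3
```

step_arm:
  targets: [0,0,0.003,0,0,0,0,0,0.005,0,0,0,0,0,0.005,0,0,0,0,0,0.005,0,0,0]

```text
clock: 56.5
position: [614.7, -20.8, 125.5]
tool_rot: [-3.137, -0.165, 0.0]
force: [0.9, 0.1, -1.2]
finger_gap: 15.5
```

step_arm:
  targets: [0,0,0.002,0,0,0,0,0,0.003,0,0,0,0,0,0.003,0,0,0]

```text
clock: 56.8
position: [614.7, -20.8, 124.9]
tool_rot: [-3.137, -0.165, -0.0]
force: [0.2, 0.4, 0.5]
finger_gap: 15.1
```

step_arm:
  targets: [0,0,0.002,0,0,0,0,0,0.003,0,0,0,0,0,0.003,0,0,0]

```text
clock: 57.1
position: [615.0, -20.8, 124.8]
tool_rot: [3.137, 0.165, 0.001]
force: [-0.6, 1.9, 6.6]
finger_gap: 15.9
```

step_arm:
  targets: [0,0,0,0,0,0,0,0,0,0,0,0,0,0,0,0,0,0]
  jaw: 0.5

```text
clock: 57.4
position: [614.9, -20.8, 124.4]
tool_rot: [-3.137, -0.165, -0.001]
force: [0.6, 0.2, 0.3]
finger_gap: 34.8
```

step_arm:
  targets: [0,0,-0.03,0,0,0,0,0,-0.12,0,0,0,0,0,-0.25,0,0,0,0,0,-0.33,0,0,0,0,0,-0.36,0,0,0,0,0,-0.36,0,0,0]

```text
clock: 58.0
position: [615.4, -20.9, 215.7]
tool_rot: [3.137, 0.165, 0.005]
force: [0.4, 0.3, 0.4]
finger_gap: 46.7
```

```bash
python3 - <<'E'
from h import *
o=settle(4);W=nest();save('w25',W[0],s=1.2);cap(W,(615.5,-20.4),114)
S=get_image('scene');save('s25',S[0],s=1.5)
T=get_image('top');save('t25',T[0],s=1.5)
save('s25c',S[0],(180,130,290,230),6)
E
```

```text
{'clock': 58.2, 'position': [613.981, -20.669, 212.827], 'tool_rot': [-3.136, -0.165, 0.003], 'force': [0.639, -0.18, 0.386], 'finger_gap': 46.491, 'joint_pos': [-0.215, 0.379, 1.379, 0.0, 1.386, -0.32]}
wrist off 690 [609.8  -4.8  64.4] [611.8 -12.7  69.1  60.1  13.7]
wrist wide [ 611.7  -16.7   47.4 1078. ]
wrist ring [ 611.   -19.3   63.1 1118. ] 1372
wrist a [612.9 -17.3  33.6 371. ] z 65.3 maxz
wrist b [614.3 -17.8  27.5 339. ] z 81.3 maxz
wrist c [614.9 -18.9  21.6 231. ] z 97.2 maxz
wrist d [615.9 -20.8  19.9  19. ] z 114.8 maxz
knob top [615.7 -20.1 141.3] ctr [615.7 -20.4   8. ] 307
disc [615.7 -20.4  20. ] 1239
```

View pics/w25.png

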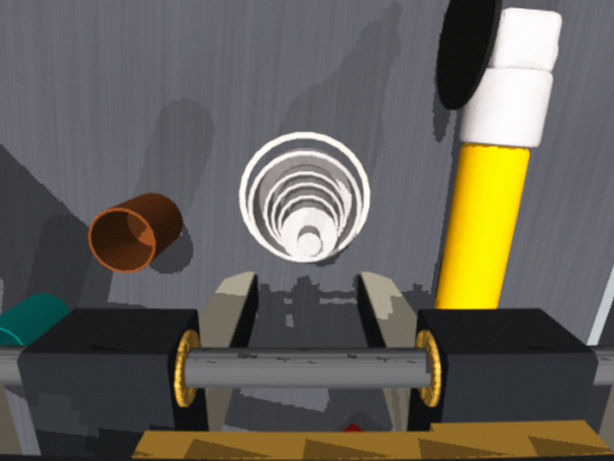

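View pics/s25.png

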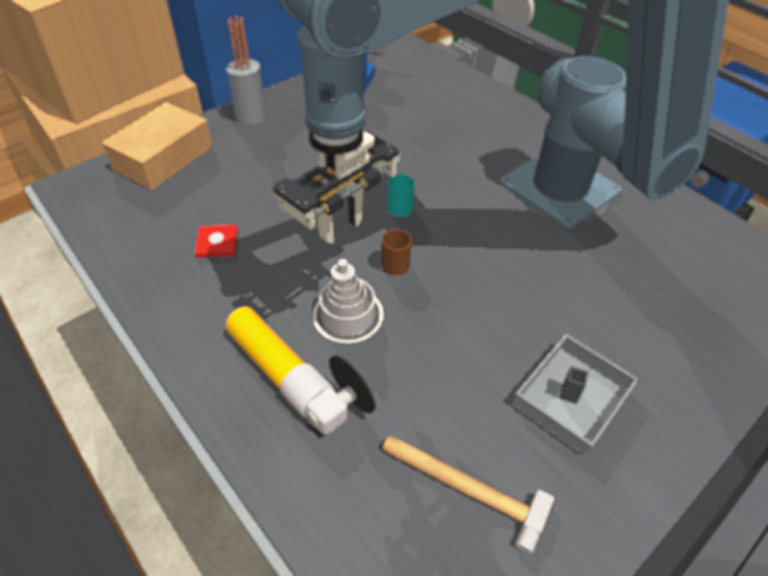

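View pics/s25c.png

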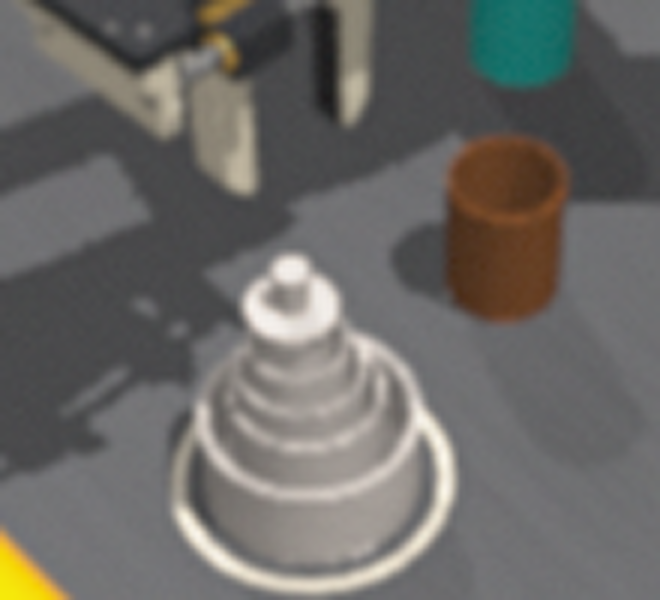

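The cap lies flat and centred: its disc is at (615.7,-20.4) and pot_d's rim was at (615.6,-20.4). The chalk ring shows all round the wide pot. Handing in.

```bash
python3 - <<'E'
from h import *
st();print(job_done())
E
```

```text
{'clock': 58.35, 'position': [614.316, -20.725, 213.306], 'tool_rot': [-3.137, -0.165, 0.002], 'force': [-0.37, 0.134, 1.632], 'finger_gap': 46.633, 'joint_pos': [-0.215, 0.379, 1.378, 0.0, 1.386, -0.32]}
the job is handed in; nothing more can be done
None
```

The job is done and handed in at 58 s. The offcut stands in the grey tray. I slid the wide pot into the chalk ring by pushing its inside wall with the fingers, never gripping or lifting it. Then I nested pots a, b, c and d in it, in that order, and set the cap on pot d.

**Last checks (before hand-in):**
- **Wide pot:** its centre is about 2.7 mm off the ring's centre, which leaves roughly 7 mm of clearance inside the line.
- **Nesting:** the pot rims measured about 65, 81, 97 and 113 mm high, each within 1 mm of fully seated.
- **Cap:** its centre is within about 0.2 mm of the centre of pot d's rim, and it lies flat.
- **Left alone:** I did not touch the grinder, hammer, magnet or the brown and turquoise pots. In the last picture they look to be where they started, but I did not measure them.

**Disagreements:**
- **Cameras:** the top camera reads 2–4 mm differently from the scene and wrist cameras. I used the wrist camera's readings for the fits.
- **Pots b and c:** they shifted about 1 mm inside the nest while the arm was away fetching pot d. I re-aimed before placing pot d, and nothing else needed correcting.

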